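Set the jam jars to cool on the folding trivet and start the timer

TASK

Get the jam jars cooling: lift the pepper mill off the folded wooden trivet and stand it on the glass board, then swing the trivet's upper leaf by its steel bar over its centre so that it snaps flat open, and stand every jam jar upright, fully on the open trivet. Then start the loose kitchen timer by bracing its back against the low steel splash guard and pressing its front button fully in, and leave it standing there, without disturbing the mug, bottle, bowl, salt tub, sponge and spoon at any time.

Things in the scene. Friction and masses are not known exactly. Their poses are not given: they have to be found in the camera images.
- trivet_top (a point): folding wooden trivet, two slatted leaves, each 105 long (x), 220 wide (y), 12 mm thick, fixed to the worktop. This point: middle of the hinge line (along y), level with the fixed leaf's top, 34 mm above the worktop. Fixed leaf to -x; folded, the swinging leaf lies on it (top 46 mm above the worktop); open, it lies to +x, flush: 210 by 220 mm in all
- trivet_leaf (a joint): angle of the swinging leaf about the hinge: 0 folded onto the fixed leaf (bar to -x), 1.57 upright, 3.14 snapped flat open (bar to +x). An over-centre spring and its weight drive it to whichever side of upright it is on; about 3 N at the bar lifts it
- leaf_bar (a point): middle of the round steel bar (10 mm diameter, 74 mm clear between its side arms) of the D-shaped pull on the swinging leaf's free edge: parallel to the hinge, 145 mm from it, 35 mm clear of the leaf's edge; folded, it is 40 mm above the worktop with nothing under it. Pinched from above, it can turn between the fingers
- mill_c (a point): dark wooden pepper mill, round, 54 mm diameter at the foot, 98 mm tall, waist 44 mm diameter from 35 to 70 mm above its foot, 0.18 kg, standing on the folded trivet at the start; this point is its centre, 49 mm above its underside, z axis up
- board_top (a point): green glass worktop board 200 (x) by 140 (y) by 6 mm, fixed flat on the worktop; this point is the centre of its top
- jar0_c (a point): filled jam jar, upright glass cylinder (squat) 64 mm diameter, 58 mm tall with a steel lid, about 0.25 kg; this point is its centre, 29 mm above its underside, z axis up. Two to four such jars are present (absent ones read None)
- jar1_c (a point): filled jam jar, upright glass cylinder (squat) 64 mm diameter, 58 mm tall with a steel lid, about 0.25 kg; this point is its centre, 29 mm above its underside, z axis up. Two to four such jars are present (absent ones read None)
- jar2_c (a point): filled jam jar, upright glass cylinder (squat) 64 mm diameter, 58 mm tall with a steel lid, about 0.25 kg; this point is its centre, 29 mm above its underside, z axis up. Two to four such jars are present (absent ones read None)
- jar3_c (a point): filled jam jar, upright glass cylinder (squat) 64 mm diameter, 58 mm tall with a steel lid, about 0.25 kg; this point is its centre, 29 mm above its underside, z axis up. Two to four such jars are present (absent ones read None)
- timer_c (a point): loose white kitchen timer, box 55 (x) by 60 (y) by 50 mm tall, 0.17 kg; this point is its centre, 25 mm above its underside. A round button, 26 mm diameter, stands out 14 mm from the middle of its -x face, 25 mm above the underside; +x is its back. Pressed when free-standing, it slides away before the button goes in
- button_face (a point): middle of the outer face of the timer's button; x axis points into the timer
- timer_button (a joint): travel of the timer's spring button: 0 out, 0.006 fully in; it counts as pressed beyond 0.004; 5.6 N pushes it fully in and it springs back
- guard_face (a point): low upright steel splash guard fixed to the worktop, 240 long (y), 12 thick (x), 50 mm high; this point is the middle of its flat face on the robot's side, 25 mm above the worktop, x axis pointing into the guard. A steel foot 3 mm thick lies behind it only
- mug_c (a point): white cup without handle, 72 mm diameter, 85 mm tall, among the jars; centre. Leave alone
- oil_c (a point): green glass bottle 60 mm diameter, 200 mm tall; centre. Leave alone
- bowl_c (a point): red bowl 110 mm diameter, 50 mm tall; centre. Leave alone
- salt_c (a point): white salt tub 48 mm diameter, 90 mm tall; centre. Leave alone
- sponge_c (a point): yellow sponge 70 by 100 by 30 mm; centre. Leave alone
- spoon_c (a point): wooden spoon 220 mm long, lying along its x axis; middle. Leave alone
There are look-alikes about, which are no part of the job. What is shaped like the part that bears jar3_c but green is not meant. Leave any pink or purple look-alike of the part that bears mill_c alone.

How it is judged (in metres and radians):
On the way, in this order (a step that is already met when the one before it is completed fails the run):
1. the pepper mill stands upright on the glass board, let go (x of mill_c in the frame of board_top between -0.09 and 0.09 m and y of mill_c in the frame of board_top between -0.06 and 0.06 m and z of mill_c in the frame of board_top between 0.039 and 0.059 m and angle between mill_c's own z axis and vertical below 0.2 rad and contact force between mill and the fingers below 0.3 N), for 0.3 s.
2. the trivet's leaf is snapped flat open (value of joint trivet_leaf above 3 rad and velocity of joint trivet_leaf below 0.2 rad/s), for 0.3 s.
3. every jar stands upright on the open trivet, let go (value of joint trivet_leaf above 3 rad and x of jar0_c in the frame of trivet_top between -0.088 and 0.088 m and y of jar0_c in the frame of trivet_top between -0.093 and 0.093 m and z of jar0_c in the frame of trivet_top between 0.018 and 0.04 m and angle between each of jar0_c, jar1_c, jar2_c, jar3_c's own z axis and vertical below 0.2 rad and x of jar1_c in the frame of trivet_top between -0.088 and 0.088 m and y of jar1_c in the frame of trivet_top between -0.093 and 0.093 m and z of jar1_c in the frame of trivet_top between 0.018 and 0.04 m and x of jar2_c in the frame of trivet_top between -0.088 and 0.088 m and y of jar2_c in the frame of trivet_top between -0.093 and 0.093 m and z of jar2_c in the frame of trivet_top between 0.018 and 0.04 m and x of jar3_c in the frame of trivet_top between -0.088 and 0.088 m and y of jar3_c in the frame of trivet_top between -0.093 and 0.093 m and z of jar3_c in the frame of trivet_top between 0.018 and 0.04 m and contact force between each of jar0, jar1, jar2, jar3 and the fingers below 0.3 N), for 0.3 s.
4. the timer's button is pressed in while the timer bears against the splash guard (value of joint timer_button above 0.004 m and contact force between timer and guard above 1 N), for 0.05 s.
At the end, for the whole second after the job is handed in: Leaf beyond 3.0 rad; every jar upright, at rest on the trivet, centre 17 mm or more inside its edge; mill upright on the glass board; timer upright, its centre within 62 mm of the guard's face (27 touches) and 130 mm of its middle, button out (value of joint trivet_leaf above 3 rad and x of mill_c in the frame of board_top between -0.09 and 0.09 m and y of mill_c in the frame of board_top between -0.06 and 0.06 m and z of mill_c in the frame of board_top between 0.039 and 0.059 m and angle between each of mill_c, jar0_c, jar1_c, jar2_c, jar3_c, timer_c's own z axis and vertical below 0.2 rad and linear speed of each of mill, jar0, jar1, jar2, jar3, timer below 0.02 m/s and x of jar0_c in the frame of trivet_top between -0.088 and 0.088 m and y of jar0_c in the frame of trivet_top between -0.093 and 0.093 m and z of jar0_c in the frame of trivet_top between 0.018 and 0.04 m and x of jar1_c in the frame of trivet_top between -0.088 and 0.088 m and y of jar1_c in the frame of trivet_top between -0.093 and 0.093 m and z of jar1_c in the frame of trivet_top between 0.018 and 0.04 m and x of jar2_c in the frame of trivet_top between -0.088 and 0.088 m and y of jar2_c in the frame of trivet_top between -0.093 and 0.093 m and z of jar2_c in the frame of trivet_top between 0.018 and 0.04 m and x of jar3_c in the frame of trivet_top between -0.088 and 0.088 m and y of jar3_c in the frame of trivet_top between -0.093 and 0.093 m and z of jar3_c in the frame of trivet_top between 0.018 and 0.04 m and value of joint timer_button below 0.002 m and x of timer_c in the frame of guard_face between -0.0625 and -0.018 m and y of timer_c in the frame of guard_face between -0.13 and 0.13 m).
It fails at once if a bystander (mug, bottle, bowl, salt tub, sponge, spoon) is moved more than 60 mm (distance of any of mug_c, oil_c, bowl_c, salt_c, sponge_c, spoon_c from where it was at the start of the episode above 0.06 m).
It fails at once if the mug, bottle, bowl or salt tub is tipped over (angle between any of mug_c, oil_c, bowl_c, salt_c's own z axis and vertical above 0.7 rad).
Of jar0, jar1, jar2, jar3 only 2 to 4 are there at a start; the rules pass over those that are not, and their reading is None.
At some moment in a run one of jar0, jar1, jar2, jar3, timer may be knocked a few centimetres aside while the robot is not near it.
It also fails if it takes over 210 s, if anything falls off the work surface, if the arm or the gripper's body presses on something with over 40 N, if the wrist force passes 120 N, or if a joint passes its speed limit or range.

ROBOT

A 6-joint arm with a two-finger parallel gripper is mounted at the origin on the work surface. World frame = base frame: x ahead of the robot, y to its left, z up, the work surface at z = 0. Lengths are in m, angles in degrees, forces in N, time in s.
With the tool pointing down it reaches from about 0.225 to 0.725 m from the base axis. Payload 3.1 kg.
Tool frame: the origin (TCP) lies midway between the tips of the shut fingers; the grasp point (between the pads) lies ctrl.grasp_offset behind it (ctrl.grasp_offset is the distance from the TCP to the grasp point, in m); z points along the fingers, y is the direction in which the jaws open and shut (so a half turn about z gives the same grasp; the last joint's range is limited). The gripper opens to 85 mm and grips with 20 to 120 N. Pads are 22 mm wide; open, the fingers measure 114 mm over their backs; the gripper's body (76 mm by 85 mm) begins 54 mm behind the grasp point. The pads swing forward as they close: fully open they stand 13 mm farther back than shut.
Start: joints at [59.771, 2.75, 5.684, 92.934, 0, 82.678], TCP at [0.204, 0.484, 0.231] pointing down, gripper open.
Joint ranges: [-166.93, 166.93], [-56.73, 111.36], [-69.38, 81.34], [-121.58, 131.49], [-85.45, 84.26], [-180, 180]. Speed limits (degrees/s): [159.86, 159.86, 180, 180, 180, 180].

INTERFACE

Orientations are given as a 3x3 rotation matrix whose columns are the frame's x, y, z axes.
In Python, from plant import ctrl gives the robot as it stands.
- The arm moves only by the shell command python3 -m jog 'ROWS'. ROWS is JSON, a list of rows, each an object of numbers: "ax", "ay", "az": the turn, a rotation vector about the tool's x, y, z in degrees; "x", "y", "z": the shift along the tool's x, y, z in mm; "fingers": the closure, from 0 (fully open) to 1 (shut). In form: [{"ax": .., "ay": .., "az": .., "x": .., "y": .., "z": .., "fingers": ..}, ...]. A call has exactly 10 rows; each row is the pose to reach, as a shift and turn from the pose commanded when the call began, along the tool's axes at that moment; what a row does not reach only later rows make up. A row lasts 1/10 s, in which the tool goes at most 50 mm and 8.59 degrees, less where a joint would pass 70% of its speed; a pose out of reach is approached as far as the arm can. A call with a gripper value outside its range is refused whole. The fingers move at their own pace and stop on an object; the grip force is fixed at half the most. Time passes only in rows, so rows that repeat a pose let the fingers close, or fill a call up. It gives the time, the measured TCP pose, the force and the opening at its end, in the units of the state.
- ctrl.observe(): the state, without advancing time (a new reading comes with each control period).
- ctrl.get_image(name): name is "scene" or "top" or "wrist"; returns a dict with "img" (480x640x3 uint8, blue, green, red), "camera_matrix" (3x3 intrinsics, pixels), "rvec" (rotation vector, rad) and "tvec" (3), from world to camera coordinates, as OpenCV has them. Camera axes: x right, y down, z forward; pixel columns grow to the right and rows downward; lengths in m; the calibration is good to about 2 mm. The wrist camera is an equidistant fisheye: a pixel r from the principal point sees the ray r / f radians off the axis. A picture is of the moment at which its call begins. There is no depth.
- ctrl.close_job(): hands the job in, once; it reports no verdict.
The state is a dict: "time": time; "joint_pos": joint angles; "qvel": joint speeds; "effort": joint torques, N m; "tcp_pos": TCP position; "ee_rot": TCP orientation; "ft_force": force on the tool from outside, world axes, zero at the start; "moment": the same for the moment, N m; "width": finger opening in m.
Only numpy, scipy, OpenCV 4.12 (cv2) and the standard library are available. Lean on these libraries where they do the work, as an engineer would, in place of code of your own. Each camera call takes 0.05 s, during which the arm holds its last target. There are 200 camera calls.

## Working session

There is one attempt and no reset: what is moved stays moved. The work goes in short steps, Python scripts to look and compute and a shell command to move; the robot and the scene stay as the last step left them, time stands still between calls to the robot, and variables do not carry over. Pictures are saved under pics/ and viewed, about 12 in all and at most 16, crops included, and the job is handed in when it is done.

```bash
ls; mkdir -p pics; cat > h.py <<'E'
import numpy as np, cv2
from plant import ctrl
def cam(name, fn=None):
    d=ctrl.get_image(name); 
    if fn: cv2.imwrite('pics/'+fn,d['img'])
    np.savez('%s.npz'%name,**d)
    return d
def ld(name): return dict(np.load('%s.npz'%name))
def ray(d,u,v):
    K=d['camera_matrix'];R,_=cv2.Rodrigues(d['rvec']);t=np.ravel(d['tvec'])
    r=np.array([(u-K[0,2])/K[0,0],(v-K[1,2])/K[1,1],1.]);return -R.T@t,R.T@r
def atz(d,u,v,z):
    o,r=ray(d,u,v);return o+r*(z-o[2])/r[2]
def proj(d,p):
    return cv2.projectPoints(np.array(p,float).reshape(-1,3),d['rvec'],d['tvec'],d['camera_matrix'],None)[0].reshape(-1,2)
E
python3 - <<'E'
from h import *
for n in('scene','top'):
    d=cam(n,n+'1.png');print(n,d['camera_matrix'],ray(d,320,240))
s=ctrl.observe();print(s,ctrl.grasp_offset)
E
```

```text
pics
scene [[596.96822094   0.         319.48324255]
 [  0.         596.96822094 249.17048549]
 [  0.           0.           1.        ]] (array([1.24093605, 0.57858401, 1.28580472]), array([-0.5224768 , -0.35827721, -0.77388124]))
top [[581.68310173   0.         331.8479655 ]
 [  0.         581.68310173 233.46666969]
 [  0.           0.           1.        ]] (array([0.21710165, 0.03092326, 1.65184842]), array([ 0.16658961,  0.02037846, -0.98609008]))
{'time': 0.1, 'joint_pos': array([5.97716140e+01, 2.79061632e+00, 5.59790838e+00, 9.29342146e+01,
       1.07615884e-03, 8.26777662e+01]), 'qvel': array([-0.11032993, -0.20814252,  0.22666953,  0.06623747,  0.06721176,
        0.05119274]), 'effort': array([ 2.44482369e-03, -3.39851332e+01,  3.20936573e+01,  1.58243207e-02,
       -1.89716602e-04,  3.11661182e-06]), 'tcp_pos': array([0.20405586, 0.48309925, 0.23019291]), 'ee_rot': array([[-9.21143439e-01,  3.89221639e-01, -1.13147423e-03],
       [ 3.89223167e-01,  9.21141520e-01, -1.90454610e-03],
       [ 3.00957343e-04, -2.19475613e-03, -9.99997546e-01]]), 'ft_force': array([ 0.64193808,  0.09238715, -0.41676223]), 'moment': array([-0.00228759, -0.03657396,  0.0038754 ]), 'width': 0.08539074327953602} 0.0187
```

View pics/scene1.png

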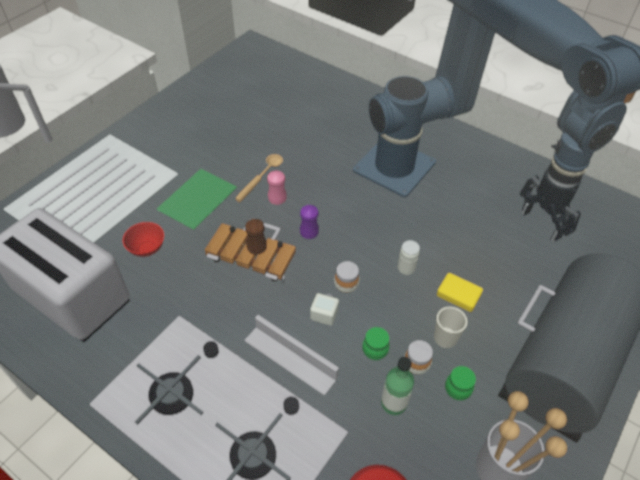

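View pics/top1.png

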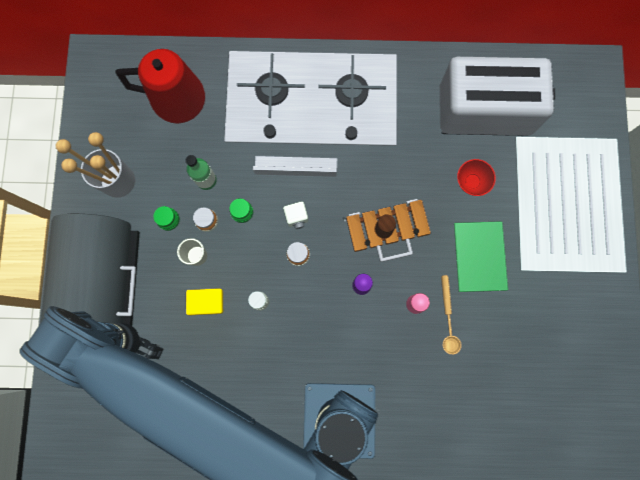

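Scene: the mill candidates are dark brown (386,225) on the trivet, purple (363,283) and pink (419,302); brown is the one. The jar candidates are white-lidded (298,253) and (204,217), and green (166,217) and (241,210); the white/steel-lidded pair is meant. The white salt tub is at (257,299), mug (190,251), timer (295,214), guard (295,164) and board (481,256). I'll check these in one close crop.

```bash
python3 - <<'E'
from h import *
d=ld('top')
cv2.imwrite('pics/crop.png',cv2.resize(d['img'][145:300,180:440],None,fx=3,fy=3,interpolation=cv2.INTER_CUBIC))
def seg(n,lo,hi,roi):
    u0,u1,v0,v1=roi
    h=cv2.cvtColor(d['img'],cv2.COLOR_BGR2HSV)[v0:v1,u0:u1]
    m=cv2.inRange(h,np.array(lo),np.array(hi)); m=cv2.morphologyEx(m,cv2.MORPH_CLOSE,np.ones((3,3)))
    c=max(cv2.findContours(m,0,2)[0],key=cv2.contourArea)+np.array([u0,v0])
    (x,y),r=cv2.minEnclosingCircle(c); rr=cv2.minAreaRect(c); print(n,cv2.contourArea(c),(x,y,r),rr)
    return c,rr
c,rr=seg('board',(50,80,60),(75,255,255),(440,520,205,305))
print(np.array([atz(d,*p,0.006) for p in cv2.boxPoints(rr)]),atz(d,*rr[0],0.006))
for n,roi,z in (('jarA',(280,318,236,272),.058),('jarB',(188,222,200,236),.058),('timer',(278,312,198,223),.05),('salt',(243,272,285,315),.09)):
    c,rr=seg(n,(0,0,150),(180,70,255),roi); print(atz(d,*rr[0],z), np.linalg.norm(atz(d,*cv2.boxPoints(rr)[0],z)-atz(d,*cv2.boxPoints(rr)[1],z)))
c,rr=seg('guard',(0,0,120),(180,70,255),(245,345,148,180));print(np.array([atz(d,*p,0.05) for p in cv2.boxPoints(rr)]))
c,rr=seg('trivet',(5,120,80),(25,255,255),(340,435,190,260))
print(np.array([atz(d,*p,0.046) for p in cv2.boxPoints(rr)]))
c,rr=seg('mill',(0,0,0),(30,255,75),(370,400,208,242));print(atz(d,*rr[0],.098+.046))
E
```

```text
board 3317.5 (480.0, 256.5, 42.40587615966797) ((480.6171875, 256.1988220214844), (70.93494415283203, 49.64070510864258), 86.05481719970703)
[[ 0.55390474 -0.31899602  0.006     ]
 [ 0.56681785 -0.46242505  0.006     ]
 [ 0.36258606 -0.4694507   0.006     ]
 [ 0.35022102 -0.32910948  0.006     ]] [ 0.45726441 -0.39499481  0.006     ]
jarA 307.0 (297.1341552734375, 253.23170471191406, 11.660884857177734) ((297.5, 251.5), (19.0, 21.0), 90.0)
[0.45285739 0.12540069 0.058     ] 0.05829846752243866
jarB 294.5 (202.63333129882812, 217.36666870117188, 10.795266151428223) ((203.0, 216.5), (19.0, 20.0), 90.0)
[0.54656456 0.39257798 0.058     ] 0.05607112027464245
timer 366.0 (295.10906982421875, 212.2620391845703, 13.203071594238281) ((295.3584899902344, 212.75473022460938), (19.779918670654297, 21.428245544433594), 74.05460357666016)
[0.56414145 0.13517508 0.05      ] 0.060446390444611996
salt 243.0 (257.5, 299.5, 9.823541641235352) ((257.0577087402344, 299.7115478515625), (18.43491554260254, 17.454336166381836), 11.309932708740234)
[0.31584761 0.22767947 0.09      ] 0.04628712343384584
guard 1146.5 (294.5, 163.5, 42.8545036315918) ((294.594482421875, 163.2418670654297), (84.99329376220703, 14.87781047821045), 1.6602823734283447)
[[0.68805085 0.26299225 0.05      ]
 [0.73226374 0.26368561 0.05      ]
 [0.72983532 0.01997415 0.05      ]
 [0.68564679 0.02043073 0.05      ]]
trivet 2436.0 (388.0, 225.0, 41.77329635620117) ((387.9656677246094, 224.9442138671875), (35.674278259277344, 78.06078338623047), 76.82744598388672)
[[ 0.55712342 -0.00738512  0.046     ]
 [ 0.61296998 -0.22227505  0.046     ]
 [ 0.51321608 -0.2442616   0.046     ]
 [ 0.45855844 -0.0315403   0.046     ]]
mill 112.5 (382.73529052734375, 230.6764678955078, 10.400812149047852) ((381.94097900390625, 232.34918212890625), (17.578767776489258, 15.002076148986816), 23.629379272460938)
[ 0.49550312 -0.10068176  0.144     ]
```

View pics/crop.png

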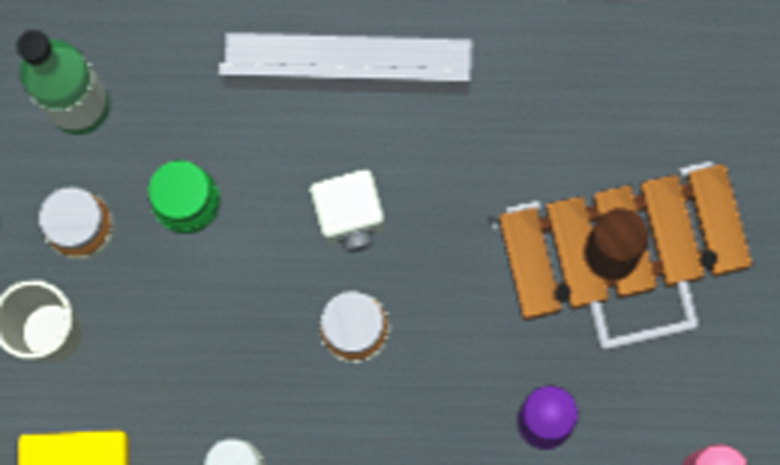

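```bash
cat >> h.py <<'E'
def crop(p): return (180+p[0]/3,145+p[1]/3)
def tri(a,ua,b,ub):
    oa,ra=ray(a,*ua);ob,rb=ray(b,*ub)
    s=np.linalg.lstsq(np.c_[ra,-rb],ob-oa,rcond=None)[0]
    p,q=oa+ra*s[0],ob+rb*s[1];return (p+q)/2,np.linalg.norm(p-q)
def go(x,y,z,yaw):
    """shift/turn to have TCP at xyz, tool down, tool y (jaw) axis at yaw deg (mod 180) in world"""
    s=ctrl.observe();R=s['ee_rot'];p=s['tcp_pos']
    a=np.radians(yaw);best=None
    for k in (0,np.pi):
        yv=np.array([np.cos(a+k),np.sin(a+k),0]);zv=np.array([0,0,-1.]);T=np.c_[np.cross(yv,zv),yv,zv]
        rv=cv2.Rodrigues(R.T@T)[0].ravel()
        if best is None or np.linalg.norm(rv)<np.linalg.norm(best): best=rv
    print('shift mm',np.round(R.T@(np.array([x,y,z])-p)*1000,1),'turn deg',np.round(np.degrees(best),1),'| at',np.round(p,4),'jaw yaw',round(np.degrees(np.arctan2(R[1,1],R[0,1])),1),'q6',round(s['joint_pos'][5],1),'t',round(s['time'],1))
E
python3 - <<'E'
from h import *
d=ld('top');e=ld('scene')
C=np.array([atz(d,*crop(p),.046) for p in ((500,212),(724,165),(750,268),(525,318))]);print(C)
TL,TR,BR,BL=C
print('len',np.linalg.norm(TL-BL),np.linalg.norm(TR-BR),'wid',np.linalg.norm(TL-TR),np.linalg.norm(BL-BR))
hd=TL-TR+BL-BR; yaw=np.degrees(np.arctan2(-hd[0],hd[1]));print('yaw',yaw,np.degrees(np.arctan2(*(TL-BL)[[1,0]])))
b=[atz(d,*crop(p),.04) for p in ((605,346),(694,325))];print('bar',b,np.mean(b,0))
c=C.mean(0);a=np.radians(yaw);ux=np.array([np.cos(a),np.sin(a)]);print('center',c,'hinge',c[:2]+.0525*ux,'bar pred',c[:2]-.0925*ux)
print('mill',tri(d,crop((620,234)),e,(255,227)))
for n,p,z,q in (('jarA',(353,321),.058,(347,269)),('jarB',(71,217),.058,(419,351)),('timer',(347,203),.05,None)):
    print(n,atz(d,*crop(p),z), q and atz(e,*q,z))
print('btn',atz(d,*crop((357,238)),.03)); 
T=np.array([atz(d,*crop(p),.05) for p in ((310,186),(371,170),(383,221),(325,236))]);print('timer corners',T,T.mean(0))
print('guard lo edge z0',atz(d,*crop((219,76)),0),atz(d,*crop((470,82)),0),'z.05',atz(d,*crop((219,66)),.05),atz(d,*crop((470,72)),.05))
go(.505,-.115,.20,-30)
E
```

```text
[[ 0.55948417 -0.00952071  0.046     ]
 [ 0.6090955  -0.22062283  0.046     ]
 [ 0.51060156 -0.24413798  0.046     ]
 [ 0.45919405 -0.03424804  0.046     ]]
len 0.10329351728887361 0.10126212943686727 wid 0.2168533785658221 0.21609376877876088
yaw 13.493256007219399 13.850480349504567
bar [array([ 0.43521221, -0.10929735,  0.04      ]), array([ 0.45659555, -0.19229281,  0.04      ])] [ 0.44590388 -0.15079508  0.04      ]
center [ 0.53459382 -0.12713239  0.046     ] hinge [ 0.58564468 -0.11488252] bar pred [ 0.44464706 -0.1487155 ]
mill (array([ 0.52369584, -0.11442114,  0.13004899]), np.float64(2.063281659058318e-05))
jarA [0.45146835 0.12489802 0.058     ] [0.44911562 0.12165487 0.058     ]
jarB [0.544223   0.39057592 0.058     ] [0.54665723 0.38861719 0.058     ]
timer [0.56441225 0.13431524 0.05      ] None
btn [0.53504817 0.12511491 0.03      ]
timer corners [[0.58006512 0.1695877  0.05      ]
 [0.59664495 0.11267739 0.05      ]
 [0.5478376  0.10007415 0.05      ]
 [0.53244065 0.15393259 0.05      ]] [0.56424708 0.13406796 0.05      ]
guard lo edge z0 [0.70011202 0.26688405 0.        ] [0.69896717 0.02064256 0.        ] z.05 [0.69535437 0.26016886 0.05      ] [0.69424149 0.02112822 0.05      ]
shift mm [-510.  -433.7   31. ] turn deg [ -0.1  -0.1 -82.9] | at [0.2041 0.4831 0.2302] jaw yaw 67.1 q6 82.7 t 0.1
```

```bash
python3 -c "
from h import *
go(.524,-.114,.22,13.5)"
```

```text
shift mm [-527.1 -425.5   11. ] turn deg [-0.1  0.  53.6] | at [0.2041 0.4831 0.2302] jaw yaw 67.1 q6 82.7 t 0.1
```

```bash
python3 -m jog '[{"x":-30,"y":-24,"z":1,"az":5},{"x":-60,"y":-48,"z":2,"az":10},{"x":-90,"y":-72,"z":3,"az":15},{"x":-120,"y":-96,"z":4,"az":20},{"x":-150,"y":-120,"z":5,"az":25},{"x":-180,"y":-144,"z":6,"az":30},{"x":-210,"y":-168,"z":7,"az":35},{"x":-240,"y":-192,"z":8,"az":40},{"x":-265,"y":-214,"z":9,"az":45},{"x":-265,"y":-214,"z":9,"az":45}]'; python3 -c "
from h import *
go(.524,-.114,.22,13.5)"
```

```text
shift mm [-527.1 -425.5   11. ] turn deg [-0.1  0.  53.6] | at [0.2041 0.4831 0.2302] jaw yaw 67.1 q6 82.7 t 0.1validation failed for argument at $[0]...
```

```bash
python3 -m jog '[{"ax":0,"ay":0,"az":5,"x":-30,"y":-24,"z":1,"fingers":0},{"ax":0,"ay":0,"az":10,"x":-60,"y":-48,"z":2,"fingers":0},{"ax":0,"ay":0,"az":15,"x":-90,"y":-72,"z":3,"fingers":0},{"ax":0,"ay":0,"az":20,"x":-120,"y":-96,"z":4,"fingers":0},{"ax":0,"ay":0,"az":25,"x":-150,"y":-120,"z":5,"fingers":0},{"ax":0,"ay":0,"az":30,"x":-180,"y":-144,"z":6,"fingers":0},{"ax":0,"ay":0,"az":35,"x":-210,"y":-168,"z":7,"fingers":0},{"ax":0,"ay":0,"az":40,"x":-240,"y":-192,"z":8,"fingers":0},{"ax":0,"ay":0,"az":45,"x":-265,"y":-214,"z":9,"fingers":0},{"ax":0,"ay":0,"az":45,"x":-265,"y":-214,"z":9,"fingers":0}]'; python3 -c "
from h import *
go(.524,-.114,.22,13.5)"
```

```text
time: 1.1
tcp_pos: [0.3662, 0.1803, 0.2216]
ee_rot: [[-0.37, 0.929, -0.001], [0.929, 0.37, -0.002], [-0.001, -0.001, -1.0]]
ft_force: [-0.6, 0.3, 0.4]
width: 0.0853
shift mm [-331.8   37.8    2. ] turn deg [-0.1  0.1  8.2] | at [0.3662 0.1803 0.2216] jaw yaw 21.7 q6 85.1 t 1.1
```

```bash
python3 -m jog '[{"ax":0,"ay":0,"az":2,"x":-42,"y":5,"z":0,"fingers":0},{"ax":0,"ay":0,"az":4,"x":-84,"y":10,"z":0,"fingers":0},{"ax":0,"ay":0,"az":6,"x":-126,"y":15,"z":0,"fingers":0},{"ax":0,"ay":0,"az":8,"x":-168,"y":20,"z":0,"fingers":0},{"ax":0,"ay":0,"az":8,"x":-210,"y":25,"z":0,"fingers":0},{"ax":0,"ay":0,"az":8,"x":-252,"y":29,"z":0,"fingers":0},{"ax":0,"ay":0,"az":8,"x":-294,"y":34,"z":0,"fingers":0},{"ax":0,"ay":0,"az":8,"x":-332,"y":38,"z":0,"fingers":0},{"ax":0,"ay":0,"az":8,"x":-332,"y":38,"z":0,"fingers":0},{"ax":0,"ay":0,"az":8,"x":-332,"y":38,"z":0,"fingers":0}]'; python3 -c "
from h import *
d=cam('wrist','wr1.png');print(d['camera_matrix'],ray(d,320,240))
go(.524,-.114,.083,13.5)"
```

```text
time: 2.1
tcp_pos: [0.5251, -0.1096, 0.2213]
ee_rot: [[-0.243, 0.97, -0.002], [0.97, 0.243, 0.002], [0.002, -0.002, -1.0]]
ft_force: [0.1, 0.8, -0.7]
width: 0.0854
[[371.64829954   0.         315.24164184]
 [  0.         371.64829954 240.43089606]
 [  0.           0.           1.        ]] (array([ 0.50577177, -0.02958313,  0.36437179]), array([ 0.08888758, -0.3045115 , -0.94843925]))
shift mm [ -4.9  -1.9 138.8] turn deg [-0.1 -0.1  0.6] | at [ 0.5249 -0.109   0.2218] jaw yaw 14.1 q6 56.9 t 2.1
```

View pics/wr1.png

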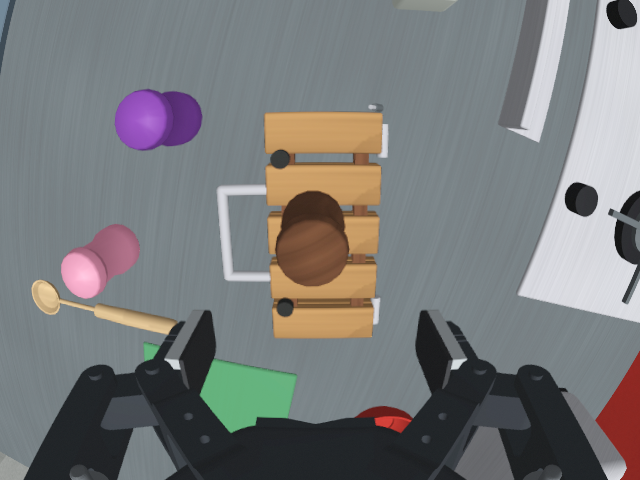

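The wrist view confirms the dark mill (313,245) is centred between the fingers, with the bar at (225,235).

```bash
cat >> h.py <<'E'
def fray(d,u,v,z):
    K=d['camera_matrix'];R,_=cv2.Rodrigues(d['rvec']);t=np.ravel(d['tvec'])
    a=np.array([u-K[0,2],v-K[1,2]])/K[0,0];th=np.linalg.norm(a)
    r=R.T@np.r_[np.sin(th)*a/max(th,1e-9),np.cos(th)];o=-R.T@t
    return o+r*(z-o[2])/r[2]
E
python3 -c "
from h import *
d=ld('wrist')
print('mill',fray(d,313,245,.135));b=[fray(d,222,190,.04),fray(d,229,277,.04)];print(b,np.mean(b,0))
C=np.array([fray(d,*p,.046) for p in ((266,113),(383,113),(372,338),(275,338))]);print(C,C.mean(0))"
python3 -m jog '[{"ax":0,"ay":0,"az":0,"x":-2,"y":-2,"z":20,"fingers":0},{"ax":0,"ay":0,"az":0,"x":-4,"y":-2,"z":40,"fingers":0},{"ax":0,"ay":0,"az":0,"x":-5,"y":-2,"z":60,"fingers":0},{"ax":0,"ay":0,"az":0,"x":-5,"y":-2,"z":80,"fingers":0},{"ax":0,"ay":0,"az":0,"x":-5,"y":-2,"z":95,"fingers":0},{"ax":0,"ay":0,"az":0,"x":-5,"y":-2,"z":110,"fingers":0},{"ax":0,"ay":0,"az":0,"x":-5,"y":-2,"z":122,"fingers":0},{"ax":0,"ay":0,"az":0,"x":-5,"y":-2,"z":132,"fingers":0},{"ax":0,"ay":0,"az":0,"x":-5,"y":-2,"z":139,"fingers":0},{"ax":0,"ay":0,"az":0,"x":-5,"y":-2,"z":139,"fingers":0}]'
python3 -m jog '[{"ax":0,"ay":0,"az":0,"x":0,"y":0,"z":0,"fingers":0.3},{"ax":0,"ay":0,"az":0,"x":0,"y":0,"z":0,"fingers":0.5},{"ax":0,"ay":0,"az":0,"x":0,"y":0,"z":0,"fingers":1},{"ax":0,"ay":0,"az":0,"x":0,"y":0,"z":0,"fingers":1},{"ax":0,"ay":0,"az":0,"x":0,"y":0,"z":0,"fingers":1},{"ax":0,"ay":0,"az":0,"x":0,"y":0,"z":0,"fingers":1},{"ax":0,"ay":0,"az":0,"x":0,"y":0,"z":0,"fingers":1},{"ax":0,"ay":0,"az":0,"x":0,"y":0,"z":0,"fingers":1},{"ax":0,"ay":0,"az":0,"x":0,"y":0,"z":0,"fingers":1},{"ax":0,"ay":0,"az":0,"x":0,"y":0,"z":0,"fingers":1}]'
```

```text
mill [ 0.52368855 -0.10768576  0.135     ]
[array([ 0.43850629, -0.10921625,  0.04      ]), array([ 0.45979639, -0.19219634,  0.04      ])] [ 0.44915134 -0.15070629  0.04      ]
[[ 0.46342853 -0.03332539  0.046     ]
 [ 0.55940106 -0.00853286  0.046     ]
 [ 0.61378462 -0.22132368  0.046     ]
 [ 0.5174041  -0.24523277  0.046     ]] [ 0.53850458 -0.12710368  0.046     ]
time: 3.15
tcp_pos: [0.5239, -0.1151, 0.0822]
ee_rot: [[-0.243, 0.97, -0.002], [0.97, 0.243, 0.001], [0.001, -0.002, -1.0]]
ft_force: [-0.6, -0.1, 0.4]
width: 0.0852
time: 4.15
tcp_pos: [0.5252, -0.1157, 0.0845]
ee_rot: [[-0.243, 0.97, 0.002], [0.97, 0.243, -0.001], [-0.001, 0.001, -1.0]]
ft_force: [-1.9, -0.2, 4.6]
width: 0.0485
```

```bash
python3 -m jog '[{"ax":0,"ay":0,"az":0,"x":0,"y":0,"z":-10,"fingers":1},{"ax":0,"ay":0,"az":0,"x":0,"y":0,"z":-20,"fingers":1},{"ax":0,"ay":0,"az":0,"x":0,"y":0,"z":-30,"fingers":1},{"ax":0,"ay":0,"az":0,"x":0,"y":0,"z":-40,"fingers":1},{"ax":0,"ay":0,"az":0,"x":0,"y":0,"z":-55,"fingers":1},{"ax":0,"ay":0,"az":0,"x":0,"y":0,"z":-70,"fingers":1},{"ax":0,"ay":0,"az":0,"x":0,"y":0,"z":-85,"fingers":1},{"ax":0,"ay":0,"az":0,"x":0,"y":0,"z":-85,"fingers":1},{"ax":0,"ay":0,"az":0,"x":0,"y":0,"z":-85,"fingers":1},{"ax":0,"ay":0,"az":0,"x":0,"y":0,"z":-85,"fingers":1}]'
python3 -c "
from h import *
go(.46,-.395,.169,14)
d=cam('scene');cv2.imwrite('pics/s2.png',cv2.resize(d['img'][100:300,130:400],None,fx=2.5,fy=2.5))"
```

```text
time: 5.15
tcp_pos: [0.5241, -0.1152, 0.1676]
ee_rot: [[-0.244, 0.97, -0.001], [0.97, 0.244, 0.0], [0.001, -0.001, -1.0]]
ft_force: [0.3, -0.3, -1.4]
width: 0.0481
shift mm [-255.8 -130.3   -1.5] turn deg [-0.1 -0.   0.1] | at [ 0.5241 -0.1152  0.1676] jaw yaw 14.1 q6 56.3 t 5.2
```

View pics/s2.png

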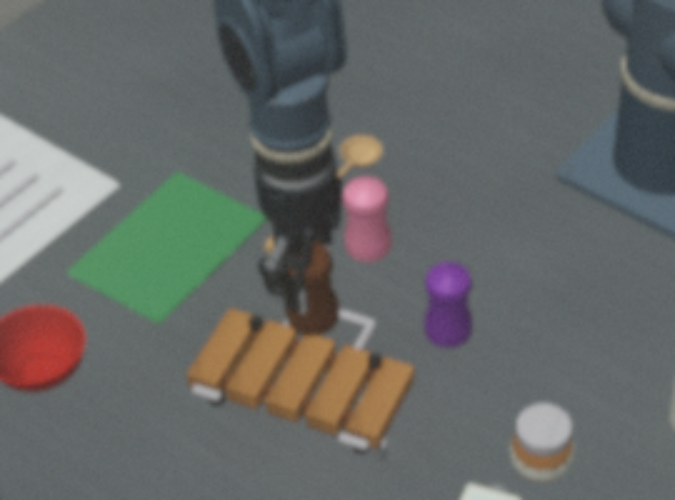

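The mill is lifted and upright in the gripper (310,285), and the trivet is clear. I'll carry it to the board.

```bash
python3 -m jog '[{"ax":0,"ay":0,"az":0,"x":-20,"y":-10,"z":0,"fingers":1},{"ax":0,"ay":0,"az":0,"x":-50,"y":-25,"z":0,"fingers":1},{"ax":0,"ay":0,"az":0,"x":-85,"y":-43,"z":0,"fingers":1},{"ax":0,"ay":0,"az":0,"x":-120,"y":-61,"z":0,"fingers":1},{"ax":0,"ay":0,"az":0,"x":-155,"y":-79,"z":0,"fingers":1},{"ax":0,"ay":0,"az":0,"x":-190,"y":-97,"z":0,"fingers":1},{"ax":0,"ay":0,"az":0,"x":-220,"y":-112,"z":0,"fingers":1},{"ax":0,"ay":0,"az":0,"x":-243,"y":-124,"z":0,"fingers":1},{"ax":0,"ay":0,"az":0,"x":-256,"y":-130,"z":0,"fingers":1},{"ax":0,"ay":0,"az":0,"x":-256,"y":-130,"z":0,"fingers":1}]'
python3 -m jog '[{"ax":0,"ay":0,"az":0,"x":0,"y":0,"z":15,"fingers":1},{"ax":0,"ay":0,"az":0,"x":0,"y":0,"z":33,"fingers":1},{"ax":0,"ay":0,"az":0,"x":0,"y":0,"z":51,"fingers":1},{"ax":0,"ay":0,"az":0,"x":0,"y":0,"z":69,"fingers":1},{"ax":0,"ay":0,"az":0,"x":0,"y":0,"z":85,"fingers":1},{"ax":0,"ay":0,"az":0,"x":0,"y":0,"z":98,"fingers":1},{"ax":0,"ay":0,"az":0,"x":0,"y":0,"z":108,"fingers":1},{"ax":0,"ay":0,"az":0,"x":0,"y":0,"z":115,"fingers":1},{"ax":0,"ay":0,"az":0,"x":0,"y":0,"z":120,"fingers":1},{"ax":0,"ay":0,"az":0,"x":0,"y":0,"z":122,"fingers":1}]'
python3 -m jog '[{"ax":0,"ay":0,"az":0,"x":0,"y":0,"z":1,"fingers":1},{"ax":0,"ay":0,"az":0,"x":0,"y":0,"z":2,"fingers":1},{"ax":0,"ay":0,"az":0,"x":0,"y":0,"z":2,"fingers":1},{"ax":0,"ay":0,"az":0,"x":0,"y":0,"z":2,"fingers":0.45},{"ax":0,"ay":0,"az":0,"x":0,"y":0,"z":2,"fingers":0.35},{"ax":0,"ay":0,"az":0,"x":0,"y":0,"z":2,"fingers":0.2},{"ax":0,"ay":0,"az":0,"x":0,"y":0,"z":2,"fingers":0},{"ax":0,"ay":0,"az":0,"x":0,"y":0,"z":2,"fingers":0},{"ax":0,"ay":0,"az":0,"x":0,"y":0,"z":2,"fingers":0},{"ax":0,"ay":0,"az":0,"x":0,"y":0,"z":2,"fingers":0}]'
```

```text
time: 6.2
tcp_pos: [0.4599, -0.3964, 0.1671]
ee_rot: [[-0.241, 0.97, -0.001], [0.97, 0.241, 0.001], [0.001, -0.001, -1.0]]
ft_force: [0.1, 0.1, -1.8]
width: 0.0486
time: 7.2
tcp_pos: [0.4608, -0.3952, 0.0461]
ee_rot: [[-0.244, 0.97, 0.0], [0.97, 0.244, 0.0], [0.0, 0.0, -1.0]]
ft_force: [0.2, -0.4, -2.2]
width: 0.0481
time: 8.2
tcp_pos: [0.4608, -0.3953, 0.0443]
ee_rot: [[-0.244, 0.97, 0.0], [0.97, 0.244, -0.0], [-0.0, 0.0, -1.0]]
ft_force: [-0.5, -0.1, -0.3]
width: 0.0859
```

```bash
python3 -m jog '[{"ax":0,"ay":0,"az":0,"x":0,"y":0,"z":-8,"fingers":0},{"ax":0,"ay":0,"az":0,"x":0,"y":0,"z":-20,"fingers":0},{"ax":0,"ay":0,"az":0,"x":0,"y":0,"z":-40,"fingers":0},{"ax":0,"ay":0,"az":0,"x":0,"y":0,"z":-65,"fingers":0},{"ax":0,"ay":0,"az":0,"x":0,"y":0,"z":-90,"fingers":0},{"ax":0,"ay":0,"az":0,"x":0,"y":0,"z":-115,"fingers":0},{"ax":0,"ay":0,"az":0,"x":0,"y":0,"z":-140,"fingers":0},{"ax":0,"ay":0,"az":0,"x":0,"y":0,"z":-150,"fingers":0},{"ax":0,"ay":0,"az":0,"x":0,"y":0,"z":-150,"fingers":0},{"ax":0,"ay":0,"az":0,"x":0,"y":0,"z":-150,"fingers":0.55}]'
python3 -c "
from h import *
d=cam('wrist','wr2.png')
go(.4475,-.1505,.15,13.5)"
```

```text
time: 9.2
tcp_pos: [0.4607, -0.3952, 0.1938]
ee_rot: [[-0.243, 0.97, -0.0], [0.97, 0.243, 0.0], [0.0, -0.0, -1.0]]
ft_force: [0.0, 0.2, -0.0]
width: 0.0732
shift mm [240.   47.1  43.3] turn deg [-0.1 -0.1  0.6] | at [ 0.4603 -0.3948  0.1928] jaw yaw 14.1 q6 29.0 t 9.2
```

View pics/wr2.png

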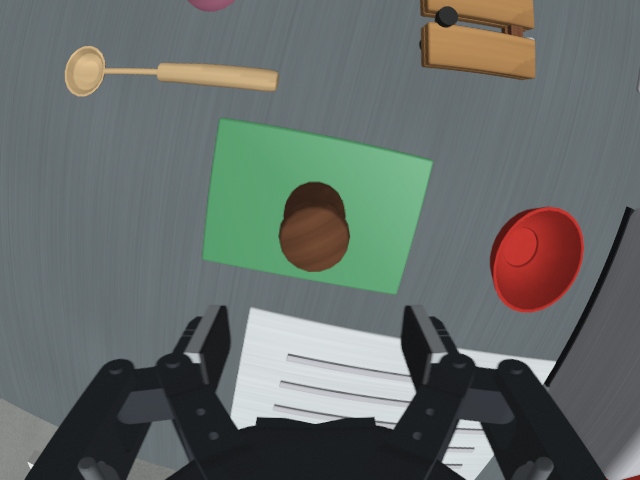

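The mill stands upright near the middle of the board (314,235). On to the bar.

```bash
python3 -m jog '[{"ax":0,"ay":0,"az":0.5,"x":40,"y":8,"z":7,"fingers":0.58},{"ax":0,"ay":0,"az":0.5,"x":80,"y":16,"z":14,"fingers":0.58},{"ax":0,"ay":0,"az":0.5,"x":120,"y":24,"z":21,"fingers":0.58},{"ax":0,"ay":0,"az":0.5,"x":160,"y":32,"z":28,"fingers":0.58},{"ax":0,"ay":0,"az":0.5,"x":200,"y":40,"z":35,"fingers":0.58},{"ax":0,"ay":0,"az":0.5,"x":230,"y":45,"z":40,"fingers":0.58},{"ax":0,"ay":0,"az":0.5,"x":240,"y":47,"z":43,"fingers":0.58},{"ax":0,"ay":0,"az":0.5,"x":240,"y":47,"z":43,"fingers":0.58},{"ax":0,"ay":0,"az":0.5,"x":240,"y":47,"z":43,"fingers":0.58},{"ax":0,"ay":0,"az":0.5,"x":240,"y":47,"z":43,"fingers":0.58}]'
python3 -c "
from h import *
d=cam('wrist','wr3.png')
go(.4475,-.1505,.022,13.5)"
```

```text
time: 10.25
tcp_pos: [0.4482, -0.1524, 0.1513]
ee_rot: [[-0.234, 0.972, 0.0], [0.972, 0.234, -0.001], [-0.001, -0.0, -1.0]]
ft_force: [0.1, -0.4, 0.2]
width: 0.0357
shift mm [  2.1  -0.2 129.4] turn deg [ 0.  0. -0.] | at [ 0.4482 -0.1524  0.1514] jaw yaw 13.5 q6 49.6 t 10.3
```

View pics/wr3.png

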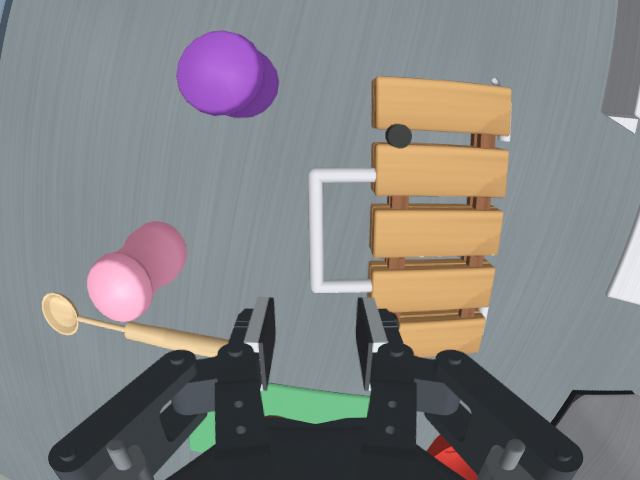

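The bar runs (315,175)–(317,290), centred between the fingers. I'll descend and pinch it.

```bash
python3 -c "
from h import *
d=ld('wrist');b=[fray(d,316,175,.04),fray(d,317,289,.04)];print(b,np.mean(b,0))"
python3 -m jog '[{"ax":0,"ay":0,"az":0,"x":2,"y":0,"z":18,"fingers":0.58},{"ax":0,"ay":0,"az":0,"x":2,"y":0,"z":36,"fingers":0.58},{"ax":0,"ay":0,"az":0,"x":2,"y":0,"z":54,"fingers":0.58},{"ax":0,"ay":0,"az":0,"x":2,"y":0,"z":72,"fingers":0.58},{"ax":0,"ay":0,"az":0,"x":2,"y":0,"z":88,"fingers":0.58},{"ax":0,"ay":0,"az":0,"x":2,"y":0,"z":103,"fingers":0.58},{"ax":0,"ay":0,"az":0,"x":2,"y":0,"z":115,"fingers":0.58},{"ax":0,"ay":0,"az":0,"x":2,"y":0,"z":124,"fingers":0.58},{"ax":0,"ay":0,"az":0,"x":2,"y":0,"z":129,"fingers":0.58},{"ax":0,"ay":0,"az":0,"x":2,"y":0,"z":129,"fingers":0.58}]'
python3 -m jog '[{"ax":0,"ay":0,"az":0,"x":0,"y":0,"z":0,"fingers":0.7},{"ax":0,"ay":0,"az":0,"x":0,"y":0,"z":0,"fingers":0.8},{"ax":0,"ay":0,"az":0,"x":0,"y":0,"z":0,"fingers":1},{"ax":0,"ay":0,"az":0,"x":0,"y":0,"z":0,"fingers":1},{"ax":0,"ay":0,"az":0,"x":0,"y":0,"z":0,"fingers":1},{"ax":0,"ay":0,"az":0,"x":0,"y":0,"z":0,"fingers":1},{"ax":0,"ay":0,"az":0,"x":0,"y":0,"z":0,"fingers":1},{"ax":0,"ay":0,"az":0,"x":0,"y":0,"z":0,"fingers":1},{"ax":0,"ay":0,"az":0,"x":0,"y":0,"z":0,"fingers":1},{"ax":0,"ay":0,"az":0,"x":0,"y":0,"z":0,"fingers":1}]'
```

```text
[array([ 0.43899799, -0.10913087,  0.04      ]), array([ 0.46009677, -0.19301012,  0.04      ])] [ 0.44954738 -0.1510705   0.04      ]
time: 11.3
tcp_pos: [0.4471, -0.1492, 0.0218]
ee_rot: [[-0.235, 0.972, -0.001], [0.972, 0.235, 0.0], [0.001, -0.001, -1.0]]
ft_force: [0.7, 0.5, 0.4]
width: 0.0357
time: 12.3
tcp_pos: [0.4477, -0.1495, 0.0232]
ee_rot: [[-0.235, 0.972, 0.001], [0.972, 0.235, -0.001], [-0.001, 0.0, -1.0]]
ft_force: [-2.5, -0.1, 5.3]
width: 0.0081
```

```bash
python3 -m jog '[{"ax":0,"ay":0,"az":0,"x":0,"y":1,"z":-13,"fingers":1},{"ax":0,"ay":0,"az":0,"x":0,"y":3,"z":-25,"fingers":1},{"ax":0,"ay":0,"az":0,"x":0,"y":6.5,"z":-37,"fingers":1},{"ax":0,"ay":0,"az":0,"x":0,"y":11,"z":-49,"fingers":1},{"ax":0,"ay":0,"az":0,"x":0,"y":16,"z":-61,"fingers":1},{"ax":0,"ay":0,"az":0,"x":0,"y":22.5,"z":-72,"fingers":1},{"ax":0,"ay":0,"az":0,"x":0,"y":30,"z":-82,"fingers":1},{"ax":0,"ay":0,"az":0,"x":0,"y":38,"z":-92,"fingers":1},{"ax":0,"ay":0,"az":0,"x":0,"y":47,"z":-101,"fingers":1},{"ax":0,"ay":0,"az":0,"x":0,"y":56.5,"z":-109,"fingers":1}]'
```

```text
time: 13.3
tcp_pos: [0.4993, -0.1362, 0.1333]
ee_rot: [[-0.234, 0.972, -0.007], [0.972, 0.234, -0.002], [-0.0, -0.008, -1.0]]
ft_force: [-11.2, -2.8, 9.2]
width: 0.0076
```

```bash
python3 -m jog '[{"ax":0,"ay":0,"az":0,"x":0,"y":8,"z":-8,"fingers":1},{"ax":0,"ay":0,"az":0,"x":0,"y":18,"z":-15,"fingers":1},{"ax":0,"ay":0,"az":0,"x":0,"y":30,"z":-20,"fingers":1},{"ax":0,"ay":0,"az":0,"x":0,"y":42,"z":-25,"fingers":1},{"ax":0,"ay":0,"az":0,"x":0,"y":54,"z":-28,"fingers":1},{"ax":0,"ay":0,"az":0,"x":0,"y":66,"z":-30,"fingers":1},{"ax":0,"ay":0,"az":0,"x":0,"y":79,"z":-31,"fingers":1},{"ax":0,"ay":0,"az":0,"x":0,"y":92,"z":-32,"fingers":1},{"ax":0,"ay":0,"az":0,"x":0,"y":104,"z":-31,"fingers":1},{"ax":0,"ay":0,"az":0,"x":0,"y":117,"z":-29,"fingers":1}]'
```

```text
time: 14.3
tcp_pos: [0.6171, -0.1063, 0.1633]
ee_rot: [[-0.236, 0.972, 0.002], [0.972, 0.236, 0.003], [0.002, 0.003, -1.0]]
ft_force: [0.5, 1.8, -1.8]
width: 0.007
```

```bash
python3 -m jog '[{"ax":0,"ay":0,"az":0,"x":0,"y":12,"z":3,"fingers":1},{"ax":0,"ay":0,"az":0,"x":0,"y":24,"z":7,"fingers":1},{"ax":0,"ay":0,"az":0,"x":0,"y":35,"z":13,"fingers":1},{"ax":0,"ay":0,"az":0,"x":0,"y":46,"z":19,"fingers":1},{"ax":0,"ay":0,"az":0,"x":0,"y":46,"z":19,"fingers":0.7},{"ax":0,"ay":0,"az":0,"x":0,"y":46,"z":15,"fingers":0.6},{"ax":0,"ay":0,"az":0,"x":0,"y":46,"z":0,"fingers":0.6},{"ax":0,"ay":0,"az":0,"x":0,"y":46,"z":-20,"fingers":0.6},{"ax":0,"ay":0,"az":0,"x":0,"y":46,"z":-35,"fingers":0.6},{"ax":0,"ay":0,"az":0,"x":0,"y":46,"z":-35,"fingers":0.6}]'
python3 -m jog '[{"ax":0,"ay":0,"az":0,"x":20,"y":-40,"z":0,"fingers":0},{"ax":0,"ay":0,"az":0,"x":40,"y":-80,"z":0,"fingers":0},{"ax":0,"ay":0,"az":0,"x":60,"y":-120,"z":0,"fingers":0},{"ax":0,"ay":0,"az":0,"x":80,"y":-160,"z":0,"fingers":0},{"ax":0,"ay":0,"az":0,"x":110,"y":-200,"z":0,"fingers":0},{"ax":0,"ay":0,"az":0,"x":140,"y":-220,"z":0,"fingers":0},{"ax":0,"ay":0,"az":0,"x":170,"y":-240,"z":0,"fingers":0},{"ax":0,"ay":0,"az":0,"x":200,"y":-260,"z":0,"fingers":0},{"ax":0,"ay":0,"az":0,"x":220,"y":-270,"z":0,"fingers":0},{"ax":0,"ay":0,"az":0,"x":220,"y":-270,"z":0,"fingers":0}]'
python3 -c "
from h import *
d=cam('top');cv2.imwrite('pics/t2.png',cv2.resize(d['img'][135:325,150:420],None,fx=2.9,fy=2.9,interpolation=cv2.INTER_CUBIC))
go(.45,.124,.15,13.5)"
```

```text
time: 15.3
tcp_pos: [0.6618, -0.0985, 0.199]
ee_rot: [[-0.234, 0.972, 0.005], [0.972, 0.234, -0.002], [-0.003, 0.004, -1.0]]
ft_force: [0.6, 0.3, 0.4]
width: 0.0341
time: 16.3
tcp_pos: [0.3446, 0.0539, 0.1948]
ee_rot: [[-0.237, 0.971, -0.001], [0.971, 0.237, 0.0], [0.0, -0.001, -1.0]]
ft_force: [0.5, -0.0, 0.2]
width: 0.0856
shift mm [ 44.4 117.9  44.8] turn deg [0.  0.  0.2] | at [0.3459 0.053  0.1948] jaw yaw 13.7 q6 74.0 t 16.4
```

View pics/t2.png

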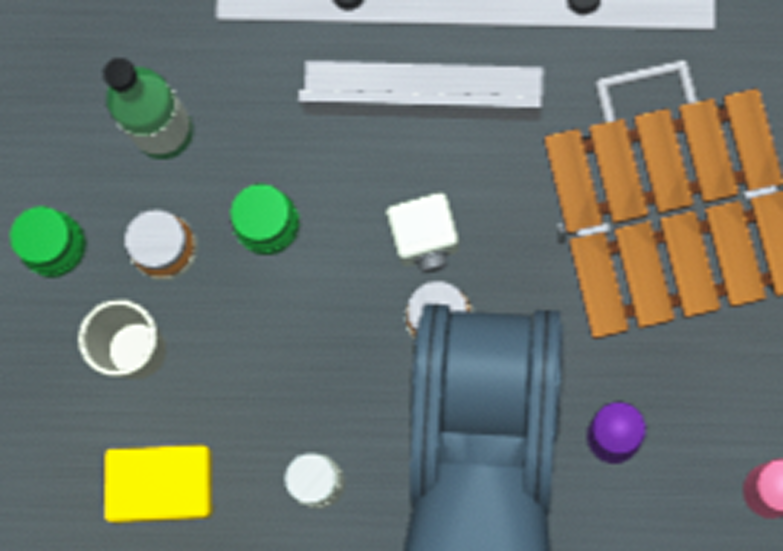

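The leaf is flat open, bar at (645,80). Jar A has been knocked toward the timer, now around (438,310) in the crop, so I'll go over it and look.

```bash
python3 -m jog '[{"ax":0,"ay":0,"az":-8,"x":6,"y":15,"z":0,"fingers":0},{"ax":0,"ay":0,"az":-16,"x":12,"y":30,"z":0,"fingers":0},{"ax":0,"ay":0,"az":-24,"x":18,"y":45,"z":0,"fingers":0},{"ax":0,"ay":0,"az":-32,"x":24,"y":60,"z":0,"fingers":0},{"ax":0,"ay":0,"az":-40,"x":28,"y":75,"z":0,"fingers":0},{"ax":0,"ay":0,"az":-48,"x":30,"y":90,"z":0,"fingers":0},{"ax":0,"ay":0,"az":-56,"x":30,"y":105,"z":0,"fingers":0},{"ax":0,"ay":0,"az":-64,"x":31,"y":120,"z":0,"fingers":0},{"ax":0,"ay":0,"az":-72,"x":32,"y":135,"z":0,"fingers":0},{"ax":0,"ay":0,"az":-76,"x":32,"y":144,"z":0,"fingers":0}]'
python3 -c "
from h import *
d=cam('wrist','wr4.png')
go(.478,.118,.03,90)"
```

```text
time: 17.35
tcp_pos: [0.4809, 0.1167, 0.194]
ee_rot: [[-1.0, 0.005, -0.001], [0.005, 1.0, -0.001], [0.001, -0.001, -1.0]]
ft_force: [0.2, 0.4, -0.4]
width: 0.0854
shift mm [  3.8   1.2 163.9] turn deg [-0.   0.  -0.2] | at [0.4818 0.1168 0.1939] jaw yaw 89.8 q6 6.1 t 17.4
```

View pics/wr4.png

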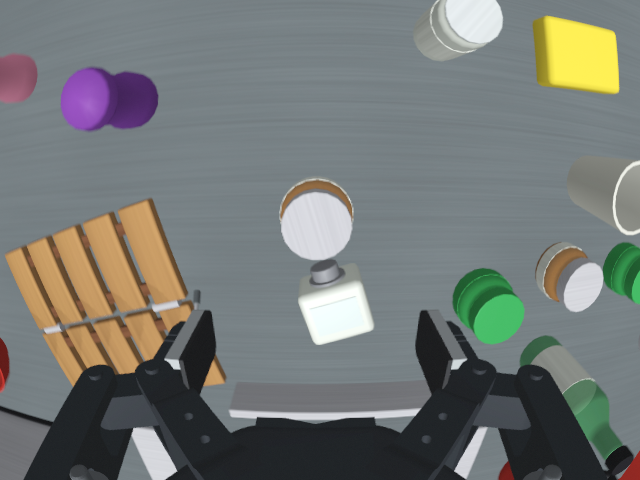

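Jar A lid is at (317,225), the button at (324,271), and the timer top at (337,302); there is a small gap between jar and button.

```bash
python3 -c "
from h import *
d=ld('wrist')
print('jarA',fray(d,317,225,.058)); print('timer c',fray(d,337,303,.05),'btn',fray(d,326,270,.03))
print('jarB',fray(d,581,284,.058));print('green2',fray(d,498,318,.058),'mug',fray(d,635,198,.085),'green1',fray(d,640,270,.058))
x,y,_=fray(d,317,225,.058);go(x,y,.028,90)"
```

```text
jarA [0.4804796  0.11849391 0.058     ]
timer c [0.5537432  0.13590792 0.05      ] btn [0.53076831 0.12662992 0.03      ]
jarB [0.54094779 0.38744376 0.058     ]
green2 [0.57178956 0.29087123 0.058     ] mug [0.44362773 0.41310162 0.085     ] green1 [0.52969932 0.48365553 0.058     ]
shift mm [  1.3   1.7 165.9] turn deg [-0.   0.  -0.2] | at [0.4818 0.1168 0.1939] jaw yaw 89.8 q6 6.1 t 17.4
```

```bash
python3 -m jog '[{"ax":0,"ay":0,"az":0,"x":1.3,"y":1.7,"z":25,"fingers":0},{"ax":0,"ay":0,"az":0,"x":1.3,"y":1.7,"z":50,"fingers":0},{"ax":0,"ay":0,"az":0,"x":1.3,"y":1.7,"z":75,"fingers":0},{"ax":0,"ay":0,"az":0,"x":1.3,"y":1.7,"z":98,"fingers":0},{"ax":0,"ay":0,"az":0,"x":1.3,"y":1.7,"z":118,"fingers":0},{"ax":0,"ay":0,"az":0,"x":1.3,"y":1.7,"z":136,"fingers":0},{"ax":0,"ay":0,"az":0,"x":1.3,"y":1.7,"z":152,"fingers":0},{"ax":0,"ay":0,"az":0,"x":1.3,"y":1.7,"z":165,"fingers":0},{"ax":0,"ay":0,"az":0,"x":1.3,"y":1.7,"z":174,"fingers":0},{"ax":0,"ay":0,"az":0,"x":1.3,"y":1.7,"z":178,"fingers":0}]'
python3 -m jog '[{"ax":0,"ay":0,"az":0,"x":0,"y":0,"z":0,"fingers":0.15},{"ax":0,"ay":0,"az":0,"x":0,"y":0,"z":0,"fingers":0.3},{"ax":0,"ay":0,"az":0,"x":0,"y":0,"z":0,"fingers":1},{"ax":0,"ay":0,"az":0,"x":0,"y":0,"z":0,"fingers":1},{"ax":0,"ay":0,"az":0,"x":0,"y":0,"z":0,"fingers":1},{"ax":0,"ay":0,"az":0,"x":0,"y":0,"z":0,"fingers":1},{"ax":0,"ay":0,"az":0,"x":0,"y":0,"z":0,"fingers":1},{"ax":0,"ay":0,"az":0,"x":0,"y":0,"z":0,"fingers":1},{"ax":0,"ay":0,"az":0,"x":0,"y":0,"z":0,"fingers":1},{"ax":0,"ay":0,"az":0,"x":0,"y":0,"z":0,"fingers":1}]'
python3 -m jog '[{"ax":0,"ay":0,"az":0,"x":0,"y":0,"z":-8,"fingers":1},{"ax":0,"ay":0,"az":0,"x":0,"y":0,"z":-18,"fingers":1},{"ax":0,"ay":0,"az":0,"x":0,"y":0,"z":-30,"fingers":1},{"ax":0,"ay":0,"az":0,"x":0,"y":0,"z":-45,"fingers":1},{"ax":0,"ay":0,"az":0,"x":0,"y":0,"z":-60,"fingers":1},{"ax":0,"ay":0,"az":0,"x":0,"y":0,"z":-75,"fingers":1},{"ax":0,"ay":0,"az":0,"x":0,"y":0,"z":-90,"fingers":1},{"ax":0,"ay":0,"az":0,"x":0,"y":0,"z":-100,"fingers":1},{"ax":0,"ay":0,"az":0,"x":0,"y":0,"z":-100,"fingers":1},{"ax":0,"ay":0,"az":0,"x":0,"y":0,"z":-100,"fingers":1}]'
python3 -c "
from h import *
a=np.radians(13.6);H=np.array([.587,-.1145]);R=np.array([[np.cos(a),-np.sin(a)],[np.sin(a),np.cos(a)]])
for p in ((-.045,-.05),(-.045,.05)): print(p,H+R@p); go(*(H+R@p),.12,103.6)"
```

```text
time: 18.4
tcp_pos: [0.4773, 0.119, 0.0161]
ee_rot: [[-1.0, 0.008, -0.002], [0.008, 1.0, -0.0], [0.002, -0.0, -1.0]]
ft_force: [0.3, 0.4, 0.4]
width: 0.0851
time: 19.4
tcp_pos: [0.4788, 0.1192, 0.0189]
ee_rot: [[-1.0, 0.007, 0.002], [0.007, 1.0, -0.001], [-0.002, -0.001, -1.0]]
ft_force: [-2.0, -1.8, 6.4]
width: 0.0596
time: 20.4
tcp_pos: [0.4779, 0.1196, 0.1173]
ee_rot: [[-1.0, 0.007, 0.0], [0.007, 1.0, 0.0], [-0.0, 0.0, -1.0]]
ft_force: [-1.3, 0.2, -2.9]
width: 0.0594
(-0.045, -0.05) [ 0.55501886 -0.17367945]
shift mm [ -79.2 -292.7   -2.7] turn deg [  0.   0. -14.] | at [0.4779 0.1196 0.1173] jaw yaw 89.6 q6 6.6 t 20.4
(-0.045, 0.05) [ 0.53150465 -0.07648335]
shift mm [ -55.  -195.7   -2.7] turn deg [  0.   0. -14.] | at [0.4779 0.1196 0.1173] jaw yaw 89.6 q6 6.6 t 20.4
```

```bash
python3 -m jog '[{"ax":0,"ay":0,"az":-2,"x":-5,"y":-18,"z":0,"fingers":1},{"ax":0,"ay":0,"az":-4,"x":-14,"y":-50,"z":0,"fingers":1},{"ax":0,"ay":0,"az":-6,"x":-24,"y":-88,"z":0,"fingers":1},{"ax":0,"ay":0,"az":-8,"x":-34,"y":-126,"z":0,"fingers":1},{"ax":0,"ay":0,"az":-10,"x":-44,"y":-164,"z":0,"fingers":1},{"ax":0,"ay":0,"az":-12,"x":-54,"y":-202,"z":0,"fingers":1},{"ax":0,"ay":0,"az":-14,"x":-64,"y":-238,"z":0,"fingers":1},{"ax":0,"ay":0,"az":-14,"x":-72,"y":-270,"z":0,"fingers":1},{"ax":0,"ay":0,"az":-14,"x":-78,"y":-288,"z":0,"fingers":1},{"ax":0,"ay":0,"az":-14,"x":-79,"y":-293,"z":0,"fingers":1}]'
python3 -m jog '[{"ax":0,"ay":0,"az":0,"x":0,"y":0,"z":0,"fingers":1},{"ax":0,"ay":0,"az":0,"x":0,"y":0,"z":8,"fingers":1},{"ax":0,"ay":0,"az":0,"x":0,"y":0,"z":18,"fingers":1},{"ax":0,"ay":0,"az":0,"x":0,"y":0,"z":28,"fingers":1},{"ax":0,"ay":0,"az":0,"x":0,"y":0,"z":38,"fingers":1},{"ax":0,"ay":0,"az":0,"x":0,"y":0,"z":47,"fingers":1},{"ax":0,"ay":0,"az":0,"x":0,"y":0,"z":54,"fingers":1},{"ax":0,"ay":0,"az":0,"x":0,"y":0,"z":59,"fingers":1},{"ax":0,"ay":0,"az":0,"x":0,"y":0,"z":61,"fingers":1},{"ax":0,"ay":0,"az":0,"x":0,"y":0,"z":62,"fingers":1}]'
```

```text
time: 21.4
tcp_pos: [0.5543, -0.1761, 0.1155]
ee_rot: [[-0.973, -0.232, -0.002], [-0.232, 0.973, 0.0], [0.002, 0.001, -1.0]]
ft_force: [-0.4, -0.0, -2.9]
width: 0.0598
time: 22.4
tcp_pos: [0.5548, -0.1741, 0.0553]
ee_rot: [[-0.972, -0.235, 0.0], [-0.235, 0.972, -0.0], [-0.0, -0.0, -1.0]]
ft_force: [0.5, 0.1, -2.5]
width: 0.0594
```

Not touching yet; down in 1 mm steps, then release.

```bash
python3 -m jog '[{"ax":0,"ay":0,"az":0,"x":0,"y":0,"z":1,"fingers":1},{"ax":0,"ay":0,"az":0,"x":0,"y":0,"z":2,"fingers":1},{"ax":0,"ay":0,"az":0,"x":0,"y":0,"z":2.5,"fingers":1},{"ax":0,"ay":0,"az":0,"x":0,"y":0,"z":2.5,"fingers":1},{"ax":0,"ay":0,"az":0,"x":0,"y":0,"z":2.5,"fingers":1},{"ax":0,"ay":0,"az":0,"x":0,"y":0,"z":2.5,"fingers":1},{"ax":0,"ay":0,"az":0,"x":0,"y":0,"z":2.5,"fingers":1},{"ax":0,"ay":0,"az":0,"x":0,"y":0,"z":2.5,"fingers":1},{"ax":0,"ay":0,"az":0,"x":0,"y":0,"z":2.5,"fingers":1},{"ax":0,"ay":0,"az":0,"x":0,"y":0,"z":2.5,"fingers":1}]'
```

```text
time: 23.4
tcp_pos: [0.5549, -0.1742, 0.053]
ee_rot: [[-0.972, -0.235, 0.0], [-0.235, 0.972, -0.0], [-0.0, -0.0, -1.0]]
ft_force: [-0.6, -0.7, -0.9]
width: 0.0597
```

```bash
python3 -m jog '[{"ax":0,"ay":0,"az":0,"x":0,"y":0,"z":0,"fingers":0.25},{"ax":0,"ay":0,"az":0,"x":0,"y":0,"z":0,"fingers":0.1},{"ax":0,"ay":0,"az":0,"x":0,"y":0,"z":0,"fingers":0},{"ax":0,"ay":0,"az":0,"x":0,"y":0,"z":0,"fingers":0},{"ax":0,"ay":0,"az":0,"x":0,"y":0,"z":-15,"fingers":0},{"ax":0,"ay":0,"az":0,"x":0,"y":0,"z":-45,"fingers":0},{"ax":0,"ay":0,"az":0,"x":0,"y":0,"z":-80,"fingers":0},{"ax":0,"ay":0,"az":0,"x":0,"y":0,"z":-115,"fingers":0},{"ax":0,"ay":0,"az":0,"x":0,"y":0,"z":-147,"fingers":0},{"ax":0,"ay":0,"az":0,"x":0,"y":0,"z":-147,"fingers":0}]'
python3 -c "
from h import *
d=cam('top')
x,y=np.array([.545,.388]),0
w=cam('wrist','wr5.png')
t=ld('top')
cv2.imwrite('pics/t3.png',cv2.resize(np.vstack([t['img'][140:280,140:440]]),None,fx=2.6,fy=2.6,interpolation=cv2.INTER_CUBIC))
d=dict(np.load('top.npz'))
print('bottle base',atz(d,*crop((80,115)),0),atz(d,*crop((34,47)),.2))
go(.542,.389,.20,90)"
```

```text
time: 24.4
tcp_pos: [0.5578, -0.1754, 0.2079]
ee_rot: [[-0.972, -0.235, 0.012], [-0.235, 0.972, -0.005], [-0.01, -0.008, -1.0]]
ft_force: [0.4, 0.5, 0.4]
width: 0.0856
bottle base [0.65793242 0.40081969 0.        ] [0.66438123 0.3992439  0.2       ]
shift mm [-119.1  550.9    1.3] turn deg [-0.1  0.2 13.6] | at [ 0.5557 -0.1745  0.2024] jaw yaw 103.6 q6 -37.6 t 24.5
```

View pics/t3.png

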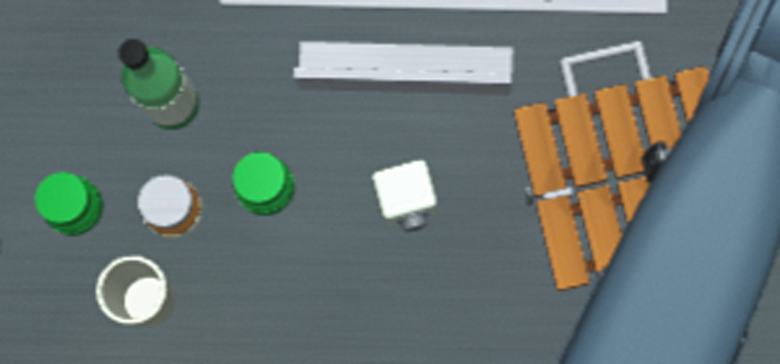

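Jar B is unmoved at (167,203) in the crop and the timer unmoved. Jar A is hidden by the arm. I'm moving to jar B with jaw yaw 50°, the free corridor.

```bash
python3 -m jog '[{"ax":0,"ay":0,"az":5,"x":-5,"y":25,"z":0,"fingers":0},{"ax":0,"ay":0,"az":10,"x":-15,"y":70,"z":0,"fingers":0},{"ax":0,"ay":0,"az":15,"x":-25,"y":115,"z":0,"fingers":0},{"ax":0,"ay":0,"az":20,"x":-35,"y":160,"z":0,"fingers":0},{"ax":0,"ay":0,"az":25,"x":-45,"y":205,"z":0,"fingers":0},{"ax":0,"ay":0,"az":30,"x":-55,"y":250,"z":0,"fingers":0},{"ax":0,"ay":0,"az":35,"x":-65,"y":295,"z":0,"fingers":0},{"ax":0,"ay":0,"az":40,"x":-75,"y":340,"z":0,"fingers":0},{"ax":0,"ay":0,"az":45,"x":-83,"y":375,"z":0,"fingers":0},{"ax":0,"ay":0,"az":50,"x":-88,"y":400,"z":0,"fingers":0}]'; python3 -c "
from h import *
go(.542,.389,.205,50)"
```

```text
time: 25.5
tcp_pos: [0.5447, 0.2379, 0.1979]
ee_rot: [[-0.804, 0.595, -0.003], [0.595, 0.804, -0.0], [0.002, -0.002, -1.0]]
ft_force: [0.5, 0.2, -0.0]
width: 0.0853
shift mm [ 92.  119.9  -7.2] turn deg [-0.1 -0.1  3.5] | at [0.5447 0.2379 0.1979] jaw yaw 53.5 q6 53.6 t 25.5
```

```bash
python3 -m jog '[{"ax":0,"ay":0,"az":1,"x":9,"y":12,"z":-2,"fingers":0},{"ax":0,"ay":0,"az":2,"x":25,"y":32,"z":-4,"fingers":0},{"ax":0,"ay":0,"az":3,"x":43,"y":56,"z":-4,"fingers":0},{"ax":0,"ay":0,"az":3.5,"x":61,"y":80,"z":-4,"fingers":0},{"ax":0,"ay":0,"az":3.5,"x":77,"y":100,"z":-4,"fingers":0},{"ax":0,"ay":0,"az":3.5,"x":87,"y":114,"z":-4,"fingers":0},{"ax":0,"ay":0,"az":3.5,"x":92,"y":120,"z":-4,"fingers":0},{"ax":0,"ay":0,"az":3.5,"x":92,"y":120,"z":-4,"fingers":0},{"ax":0,"ay":0,"az":3.5,"x":92,"y":120,"z":-4,"fingers":0},{"ax":0,"ay":0,"az":3.5,"x":92,"y":120,"z":-4,"fingers":0}]'; python3 -c "
from h import *
cam('wrist','wr6.png');go(.542,.389,.017,50)"
```

```text
time: 26.5
tcp_pos: [0.5435, 0.3855, 0.2037]
ee_rot: [[-0.766, 0.642, -0.0], [0.642, 0.766, -0.001], [-0.0, -0.001, -1.0]]
ft_force: [-0.7, 0.4, -0.5]
width: 0.0852
shift mm [  3.5   1.7 186.9] turn deg [-0.  0.  0.] | at [0.5436 0.3855 0.2039] jaw yaw 50.0 q6 69.6 t 26.6
```

View pics/wr6.png

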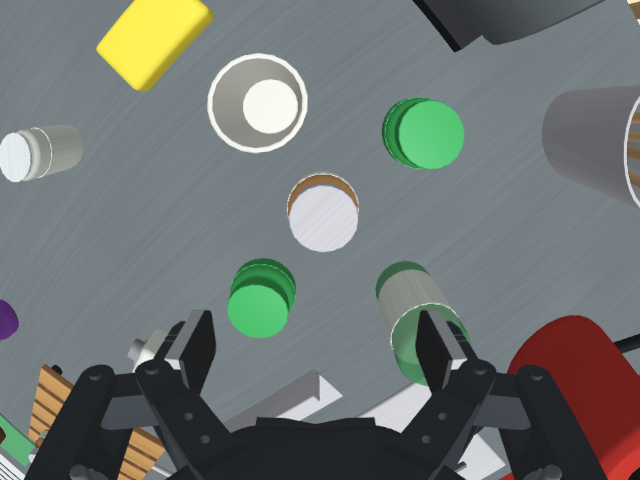

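Jar B lid is at (323,218), and the corridor left and right along the jaw axis is free.

```bash
python3 -c "
from h import *
d=ld('wrist');x,y,_=fray(d,323.5,218,.058);print(x,y);go(x,y,.0165,50)
t=ld('top');print(atz(t,140+167/2.6,140+202/2.6,.058))"
```

```text
0.545415870452354 0.39348729376077746
shift mm [  3.8   7.3 187.4] turn deg [-0.  0.  0.] | at [0.5436 0.3855 0.2039] jaw yaw 50.0 q6 69.6 t 26.6
[0.54323004 0.38894017 0.058     ]
```

```bash
python3 -m jog '[{"ax":0,"ay":0,"az":0,"x":3,"y":5,"z":25,"fingers":0},{"ax":0,"ay":0,"az":0,"x":3,"y":5,"z":50,"fingers":0},{"ax":0,"ay":0,"az":0,"x":3,"y":5,"z":75,"fingers":0},{"ax":0,"ay":0,"az":0,"x":3,"y":5,"z":100,"fingers":0},{"ax":0,"ay":0,"az":0,"x":3,"y":5,"z":122,"fingers":0},{"ax":0,"ay":0,"az":0,"x":3,"y":5,"z":142,"fingers":0},{"ax":0,"ay":0,"az":0,"x":3,"y":5,"z":158,"fingers":0},{"ax":0,"ay":0,"az":0,"x":3,"y":5,"z":172,"fingers":0},{"ax":0,"ay":0,"az":0,"x":3,"y":5,"z":182,"fingers":0},{"ax":0,"ay":0,"az":0,"x":3,"y":5,"z":187,"fingers":0}]'
python3 -m jog '[{"ax":0,"ay":0,"az":0,"x":0,"y":0,"z":0,"fingers":0.15},{"ax":0,"ay":0,"az":0,"x":0,"y":0,"z":0,"fingers":0.3},{"ax":0,"ay":0,"az":0,"x":0,"y":0,"z":0,"fingers":1},{"ax":0,"ay":0,"az":0,"x":0,"y":0,"z":0,"fingers":1},{"ax":0,"ay":0,"az":0,"x":0,"y":0,"z":0,"fingers":1},{"ax":0,"ay":0,"az":0,"x":0,"y":0,"z":0,"fingers":1},{"ax":0,"ay":0,"az":0,"x":0,"y":0,"z":0,"fingers":1},{"ax":0,"ay":0,"az":0,"x":0,"y":0,"z":0,"fingers":1},{"ax":0,"ay":0,"az":0,"x":0,"y":0,"z":0,"fingers":1},{"ax":0,"ay":0,"az":0,"x":0,"y":0,"z":0,"fingers":1}]'
python3 -m jog '[{"ax":0,"ay":0,"az":0,"x":0,"y":0,"z":-8,"fingers":1},{"ax":0,"ay":0,"az":0,"x":0,"y":0,"z":-18,"fingers":1},{"ax":0,"ay":0,"az":0,"x":0,"y":0,"z":-30,"fingers":1},{"ax":0,"ay":0,"az":0,"x":0,"y":0,"z":-45,"fingers":1},{"ax":0,"ay":0,"az":0,"x":0,"y":0,"z":-65,"fingers":1},{"ax":0,"ay":0,"az":0,"x":0,"y":0,"z":-85,"fingers":1},{"ax":0,"ay":0,"az":0,"x":0,"y":0,"z":-105,"fingers":1},{"ax":0,"ay":0,"az":0,"x":0,"y":0,"z":-120,"fingers":1},{"ax":0,"ay":0,"az":0,"x":0,"y":0,"z":-125,"fingers":1},{"ax":0,"ay":0,"az":0,"x":0,"y":0,"z":-125,"fingers":1}]'
python3 -c "
from h import *
go(.5315,-.0765,.142,50)"
```

```text
time: 27.55
tcp_pos: [0.5441, 0.392, 0.0158]
ee_rot: [[-0.767, 0.642, -0.001], [0.642, 0.767, -0.001], [0.0, -0.001, -1.0]]
ft_force: [-0.0, 0.0, 0.1]
width: 0.0855
time: 28.55
tcp_pos: [0.5452, 0.3929, 0.0185]
ee_rot: [[-0.767, 0.641, 0.002], [0.641, 0.767, 0.001], [-0.001, 0.002, -1.0]]
ft_force: [0.2, -0.2, 5.7]
width: 0.0599
time: 29.55
tcp_pos: [0.5451, 0.3928, 0.1434]
ee_rot: [[-0.767, 0.642, 0.002], [0.642, 0.767, 0.001], [-0.001, 0.002, -1.0]]
ft_force: [0.7, -0.2, -3.3]
width: 0.0597
shift mm [-290.7 -368.7    0.7] turn deg [0.1 0.  0.1] | at [0.5451 0.3928 0.1434] jaw yaw 50.1 q6 70.0 t 29.6
```

```bash
python3 -m jog '[{"ax":0,"ay":0,"az":0,"x":-9,"y":-12,"z":0,"fingers":1},{"ax":0,"ay":0,"az":0,"x":-28,"y":-36,"z":0,"fingers":1},{"ax":0,"ay":0,"az":0,"x":-51,"y":-65,"z":0,"fingers":1},{"ax":0,"ay":0,"az":0,"x":-75,"y":-95,"z":0,"fingers":1},{"ax":0,"ay":0,"az":0,"x":-99,"y":-125,"z":0,"fingers":1},{"ax":0,"ay":0,"az":0,"x":-122,"y":-155,"z":0,"fingers":1},{"ax":0,"ay":0,"az":0,"x":-146,"y":-185,"z":0,"fingers":1},{"ax":0,"ay":0,"az":0,"x":-169,"y":-214,"z":0,"fingers":1},{"ax":0,"ay":0,"az":0,"x":-185,"y":-235,"z":0,"fingers":1},{"ax":0,"ay":0,"az":0,"x":-190,"y":-241,"z":0,"fingers":1}]'
python3 -m jog '[{"ax":0,"ay":0,"az":0,"x":-9,"y":-12,"z":0,"fingers":1},{"ax":0,"ay":0,"az":0,"x":-25,"y":-32,"z":0,"fingers":1},{"ax":0,"ay":0,"az":0,"x":-41,"y":-52,"z":0,"fingers":1},{"ax":0,"ay":0,"az":0,"x":-57,"y":-72,"z":0,"fingers":1},{"ax":0,"ay":0,"az":0,"x":-73,"y":-92,"z":0,"fingers":1},{"ax":0,"ay":0,"az":0,"x":-87,"y":-110,"z":0,"fingers":1},{"ax":0,"ay":0,"az":0,"x":-97,"y":-123,"z":0,"fingers":1},{"ax":0,"ay":0,"az":0,"x":-101,"y":-128,"z":0,"fingers":1},{"ax":0,"ay":0,"az":0,"x":-101,"y":-128,"z":0,"fingers":1},{"ax":0,"ay":0,"az":0,"x":-101,"y":-128,"z":0,"fingers":1}]'
python3 -c "
from h import *
cam('wrist','wr7.png');go(.5315,-.0765,.0545,50)"
```

```text
time: 30.55
tcp_pos: [0.5343, 0.0828, 0.1403]
ee_rot: [[-0.765, 0.644, -0.003], [0.644, 0.765, -0.001], [0.001, -0.003, -1.0]]
ft_force: [0.5, 1.4, -2.6]
width: 0.0596
time: 31.55
tcp_pos: [0.5308, -0.0765, 0.1415]
ee_rot: [[-0.768, 0.641, -0.0], [0.641, 0.768, 0.001], [0.001, 0.0, -1.0]]
ft_force: [0.0, 0.0, -3.2]
width: 0.0595
shift mm [-0.7  0.3 87.1] turn deg [ 0.  -0.   0.2] | at [ 0.5308 -0.0763  0.1416] jaw yaw 50.2 q6 24.5 t 31.6
```

View pics/wr7.png

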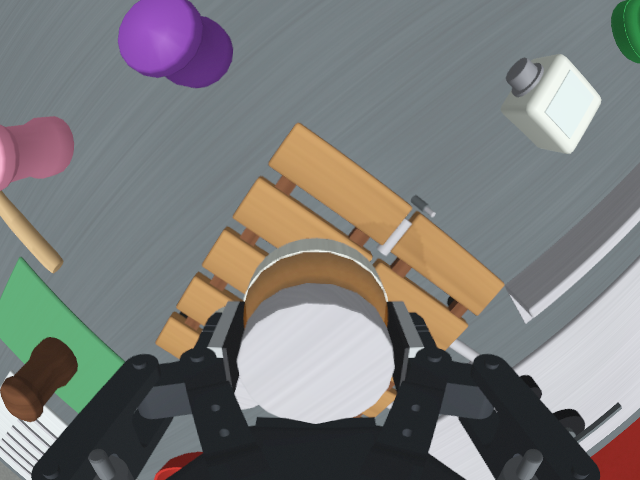

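Jar B is held upright over the trivet. I'll lower it and release.

```bash
python3 -m jog '[{"ax":0,"ay":0,"az":0,"x":0,"y":0,"z":8,"fingers":1},{"ax":0,"ay":0,"az":0,"x":0,"y":0,"z":20,"fingers":1},{"ax":0,"ay":0,"az":0,"x":0,"y":0,"z":34,"fingers":1},{"ax":0,"ay":0,"az":0,"x":0,"y":0,"z":48,"fingers":1},{"ax":0,"ay":0,"az":0,"x":0,"y":0,"z":60,"fingers":1},{"ax":0,"ay":0,"az":0,"x":0,"y":0,"z":70,"fingers":1},{"ax":0,"ay":0,"az":0,"x":0,"y":0,"z":78,"fingers":1},{"ax":0,"ay":0,"az":0,"x":0,"y":0,"z":84,"fingers":1},{"ax":0,"ay":0,"az":0,"x":0,"y":0,"z":87,"fingers":1},{"ax":0,"ay":0,"az":0,"x":0,"y":0,"z":88,"fingers":1}]'
python3 -m jog '[{"ax":0,"ay":0,"az":0,"x":0,"y":0,"z":0.5,"fingers":1},{"ax":0,"ay":0,"az":0,"x":0,"y":0,"z":1,"fingers":1},{"ax":0,"ay":0,"az":0,"x":0,"y":0,"z":1,"fingers":1},{"ax":0,"ay":0,"az":0,"x":0,"y":0,"z":1,"fingers":0.25},{"ax":0,"ay":0,"az":0,"x":0,"y":0,"z":1,"fingers":0.1},{"ax":0,"ay":0,"az":0,"x":0,"y":0,"z":1,"fingers":0},{"ax":0,"ay":0,"az":0,"x":0,"y":0,"z":1,"fingers":0},{"ax":0,"ay":0,"az":0,"x":0,"y":0,"z":1,"fingers":0},{"ax":0,"ay":0,"az":0,"x":0,"y":0,"z":-10,"fingers":0},{"ax":0,"ay":0,"az":0,"x":0,"y":0,"z":-30,"fingers":0}]'
python3 -m jog '[{"ax":0,"ay":0,"az":5,"x":0,"y":0,"z":-30,"fingers":0},{"ax":0,"ay":0,"az":10,"x":0,"y":0,"z":-60,"fingers":0},{"ax":0,"ay":0,"az":10,"x":0,"y":0,"z":-90,"fingers":0},{"ax":0,"ay":0,"az":10,"x":20,"y":0,"z":-115,"fingers":0},{"ax":0,"ay":0,"az":10,"x":55,"y":0,"z":-120,"fingers":0},{"ax":0,"ay":0,"az":10,"x":90,"y":0,"z":-120,"fingers":0},{"ax":0,"ay":0,"az":10,"x":125,"y":0,"z":-120,"fingers":0},{"ax":0,"ay":0,"az":10,"x":160,"y":0,"z":-120,"fingers":0},{"ax":0,"ay":0,"az":10,"x":180,"y":0,"z":-120,"fingers":0},{"ax":0,"ay":0,"az":10,"x":180,"y":0,"z":-120,"fingers":0}]'
python3 -c "
from h import *
d=cam('top');cv2.imwrite('pics/t4.png',cv2.resize(d['img'][140:330,230:500],None,fx=2.9,fy=2.9,interpolation=cv2.INTER_CUBIC))
go(.56,.134,.15,106)"
```

```text
time: 32.6
tcp_pos: [0.5309, -0.0774, 0.0537]
ee_rot: [[-0.767, 0.642, 0.0], [0.642, 0.767, 0.0], [-0.0, 0.0, -1.0]]
ft_force: [-0.3, 0.0, -2.9]
width: 0.0598
time: 33.6
tcp_pos: [0.5293, -0.077, 0.0829]
ee_rot: [[-0.767, 0.642, -0.004], [0.642, 0.767, 0.001], [0.004, -0.002, -1.0]]
ft_force: [-0.0, 0.2, -0.4]
width: 0.0852
time: 34.6
tcp_pos: [0.3914, 0.0394, 0.2051]
ee_rot: [[-0.646, 0.763, 0.002], [0.763, 0.646, 0.0], [-0.001, 0.001, -1.0]]
ft_force: [-0.4, -0.2, 0.8]
width: 0.0853
shift mm [-34.9 189.3  55.4] turn deg [  0.    0.2 -65.8] | at [0.3927 0.0385 0.205 ] jaw yaw 40.2 q6 45.7 t 34.6
```

View pics/t4.png

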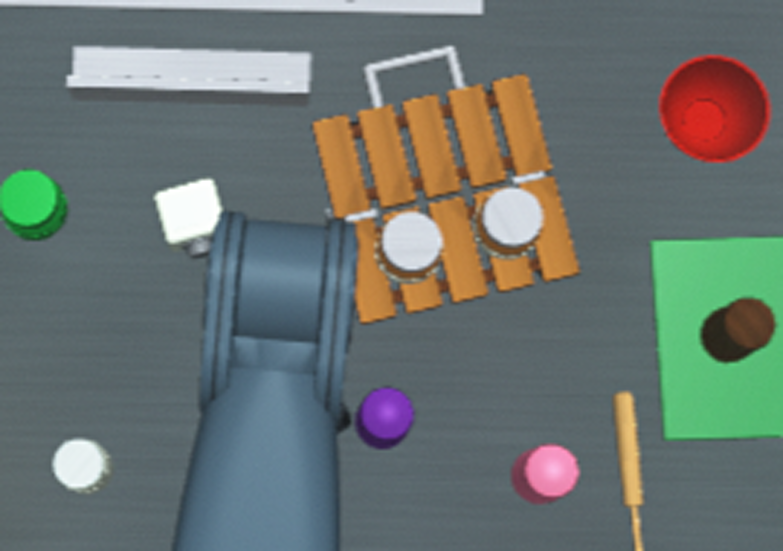

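Both jars stand upright on the trivet with lids at (412,240) and (512,217), the mill is on the board, and the timer is at (189,211). Next is the timer.

```bash
python3 -c "
from h import *
d=ld('top');a=np.radians(13.6);H=np.array([.587,-.1145]);R=np.array([[np.cos(a),-np.sin(a)],[np.sin(a),np.cos(a)]])
for p in ((412,240),(512,217)): q=atz(d,230+p[0]/2.9,140+p[1]/2.9,.092);print(q,R.T@(q[:2]-H))
print('mill',atz(d,230+748/2.9,140+323/2.9,.09))
T=np.array([atz(d,230+p[0]/2.9,140+p[1]/2.9,.05) for p in ((156,197),(213,180),(222,225),(170,243))]);print('timer',T.mean(0))
go(.562,.134,.15,106)"
python3 -m jog '[{"ax":0,"ay":0,"az":-7,"x":-3,"y":15,"z":0,"fingers":0},{"ax":0,"ay":0,"az":-14,"x":-7,"y":38,"z":0,"fingers":0},{"ax":0,"ay":0,"az":-21,"x":-11,"y":61,"z":5,"fingers":0},{"ax":0,"ay":0,"az":-28,"x":-15,"y":84,"z":15,"fingers":0},{"ax":0,"ay":0,"az":-35,"x":-19,"y":107,"z":25,"fingers":0},{"ax":0,"ay":0,"az":-42,"x":-23,"y":130,"z":35,"fingers":0},{"ax":0,"ay":0,"az":-49,"x":-27,"y":150,"z":42,"fingers":0},{"ax":0,"ay":0,"az":-56,"x":-31,"y":170,"z":45,"fingers":0},{"ax":0,"ay":0,"az":-62,"x":-34,"y":184,"z":45,"fingers":0},{"ax":0,"ay":0,"az":-66,"x":-35,"y":190,"z":45,"fingers":0}]'
python3 -c "
from h import *
cam('wrist','wr8.png');go(.562,.134,.016,106)"
```

```text
[ 0.53123767 -0.07811682  0.092     ] [-0.04564359  0.04847511]
[ 0.55528812 -0.17252678  0.092     ] [-0.04446725 -0.04894297]
mill [ 0.45861495 -0.39348214  0.09      ]
timer [0.56395986 0.13446689 0.05      ]
shift mm [-36.2 190.8  55.4] turn deg [  0.    0.2 -65.8] | at [0.3927 0.0385 0.205 ] jaw yaw 40.2 q6 45.7 t 34.6
time: 35.65
tcp_pos: [0.5628, 0.1333, 0.1579]
ee_rot: [[-0.96, -0.28, 0.0], [-0.28, 0.96, -0.0], [-0.0, -0.0, -1.0]]
ft_force: [0.2, 0.3, 0.6]
width: 0.0854
shift mm [  1.1   0.8 142. ] turn deg [-0.   0.   0.3] | at [0.5632 0.1335 0.158 ] jaw yaw 106.3 q6 -9.6 t 35.7
```

View pics/wr8.png

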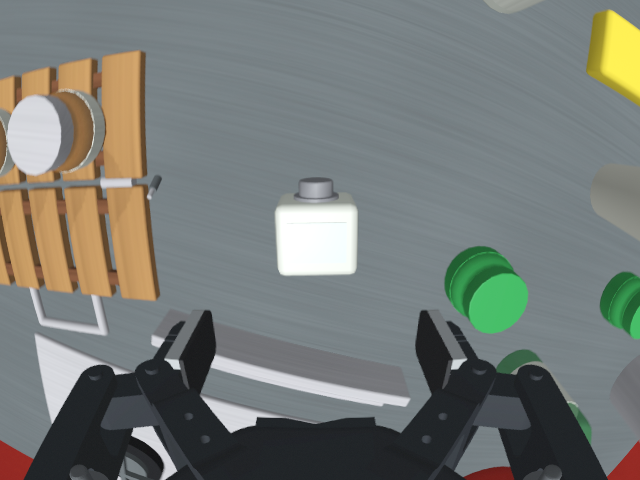

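The timer (316,235) is centred and square between the fingers.

```bash
python3 -m jog '[{"ax":0,"ay":0,"az":0,"x":1,"y":0.5,"z":20,"fingers":0},{"ax":0,"ay":0,"az":0,"x":1,"y":0.5,"z":40,"fingers":0},{"ax":0,"ay":0,"az":0,"x":1,"y":0.5,"z":60,"fingers":0},{"ax":0,"ay":0,"az":0,"x":1,"y":0.5,"z":80,"fingers":0},{"ax":0,"ay":0,"az":0,"x":1,"y":0.5,"z":96,"fingers":0},{"ax":0,"ay":0,"az":0,"x":1,"y":0.5,"z":110,"fingers":0},{"ax":0,"ay":0,"az":0,"x":1,"y":0.5,"z":122,"fingers":0},{"ax":0,"ay":0,"az":0,"x":1,"y":0.5,"z":131,"fingers":0},{"ax":0,"ay":0,"az":0,"x":1,"y":0.5,"z":138,"fingers":0},{"ax":0,"ay":0,"az":0,"x":1,"y":0.5,"z":142,"fingers":0}]'
python3 -m jog '[{"ax":0,"ay":0,"az":0,"x":0,"y":0,"z":0,"fingers":0.15},{"ax":0,"ay":0,"az":0,"x":0,"y":0,"z":0,"fingers":0.3},{"ax":0,"ay":0,"az":0,"x":0,"y":0,"z":0,"fingers":1},{"ax":0,"ay":0,"az":0,"x":0,"y":0,"z":0,"fingers":1},{"ax":0,"ay":0,"az":0,"x":0,"y":0,"z":0,"fingers":1},{"ax":0,"ay":0,"az":0,"x":0,"y":0,"z":0,"fingers":1},{"ax":0,"ay":0,"az":0,"x":0,"y":0,"z":0,"fingers":1},{"ax":0,"ay":0,"az":0,"x":0,"y":0,"z":-5,"fingers":1},{"ax":0,"ay":0,"az":0,"x":0,"y":0,"z":-12,"fingers":1},{"ax":0,"ay":0,"az":0,"x":0,"y":0,"z":-12,"fingers":1}]'
python3 -c "
from h import *
go(.655,.14,.03,89.8)"
```

```text
time: 36.7
tcp_pos: [0.5596, 0.1338, 0.0163]
ee_rot: [[-0.961, -0.277, -0.0], [-0.277, 0.961, -0.0], [0.0, -0.0, -1.0]]
ft_force: [-0.2, 0.3, -0.1]
width: 0.0855
time: 37.7
tcp_pos: [0.5596, 0.1339, 0.0292]
ee_rot: [[-0.961, -0.277, 0.0], [-0.277, 0.961, 0.0], [-0.0, 0.0, -1.0]]
ft_force: [0.5, 0.5, -2.0]
width: 0.0593
shift mm [-93.4 -20.6  -0.8] turn deg [ 0.   0.  16.3] | at [0.5596 0.1339 0.0292] jaw yaw 106.1 q6 -9.3 t 37.7
```

```bash
python3 -m jog '[{"ax":0,"ay":0,"az":2,"x":-8,"y":-2,"z":0,"fingers":1},{"ax":0,"ay":0,"az":5,"x":-20,"y":-4,"z":0,"fingers":1},{"ax":0,"ay":0,"az":8,"x":-35,"y":-8,"z":0,"fingers":1},{"ax":0,"ay":0,"az":11,"x":-50,"y":-11,"z":0,"fingers":1},{"ax":0,"ay":0,"az":14,"x":-65,"y":-14,"z":0,"fingers":1},{"ax":0,"ay":0,"az":16.3,"x":-80,"y":-18,"z":0,"fingers":1},{"ax":0,"ay":0,"az":16.3,"x":-89,"y":-20,"z":0,"fingers":1},{"ax":0,"ay":0,"az":16.3,"x":-93,"y":-20.5,"z":0,"fingers":1},{"ax":0,"ay":0,"az":16.3,"x":-93,"y":-20.5,"z":0,"fingers":1},{"ax":0,"ay":0,"az":16.3,"x":-93,"y":-20.5,"z":0,"fingers":1}]'
python3 -m jog '[{"ax":0,"ay":0,"az":0,"x":0,"y":0,"z":4,"fingers":1},{"ax":0,"ay":0,"az":0,"x":0,"y":0,"z":8,"fingers":1},{"ax":0,"ay":0,"az":0,"x":0,"y":0,"z":10,"fingers":1},{"ax":0,"ay":0,"az":0,"x":0,"y":0,"z":11,"fingers":1},{"ax":0,"ay":0,"az":0,"x":0,"y":0,"z":11.5,"fingers":1},{"ax":0,"ay":0,"az":0,"x":0,"y":0,"z":11.5,"fingers":1},{"ax":0,"ay":0,"az":0,"x":-1,"y":0,"z":11.5,"fingers":1},{"ax":0,"ay":0,"az":0,"x":-2,"y":0,"z":11.5,"fingers":1},{"ax":0,"ay":0,"az":0,"x":-3,"y":0,"z":11.5,"fingers":1},{"ax":0,"ay":0,"az":0,"x":-4,"y":0,"z":11.5,"fingers":1}]'
python3 -m jog '[{"ax":0,"ay":0,"az":0,"x":-0.5,"y":0,"z":0,"fingers":1},{"ax":0,"ay":0,"az":0,"x":-1,"y":0,"z":0,"fingers":1},{"ax":0,"ay":0,"az":0,"x":-1.5,"y":0,"z":0,"fingers":1},{"ax":0,"ay":0,"az":0,"x":-2,"y":0,"z":0,"fingers":1},{"ax":0,"ay":0,"az":0,"x":-2.5,"y":0,"z":0,"fingers":1},{"ax":0,"ay":0,"az":0,"x":-3,"y":0,"z":0,"fingers":1},{"ax":0,"ay":0,"az":0,"x":-3.5,"y":0,"z":0,"fingers":1},{"ax":0,"ay":0,"az":0,"x":-4,"y":0,"z":0,"fingers":1},{"ax":0,"ay":0,"az":0,"x":-4,"y":0,"z":0,"fingers":1},{"ax":0,"ay":0,"az":0,"x":-4,"y":0,"z":0,"fingers":1}]'
```

```text
time: 38.7
tcp_pos: [0.6531, 0.1396, 0.0277]
ee_rot: [[-1.0, 0.004, -0.003], [0.004, 1.0, -0.001], [0.003, -0.001, -1.0]]
ft_force: [-3.1, -1.2, -3.6]
width: 0.059
time: 39.7
tcp_pos: [0.653, 0.1403, 0.0179]
ee_rot: [[-1.0, 0.004, -0.011], [0.004, 1.0, -0.0], [0.011, -0.0, -1.0]]
ft_force: [-18.3, -0.3, 10.6]
width: 0.0589
time: 40.7
tcp_pos: [0.6531, 0.1403, 0.018]
ee_rot: [[-1.0, 0.004, -0.018], [0.004, 1.0, -0.0], [0.018, -0.0, -1.0]]
ft_force: [-26.8, -1.2, 15.2]
width: 0.0589
```

```bash
python3 -m jog '[{"ax":0,"ay":0,"az":0,"x":4,"y":0,"z":0,"fingers":1},{"ax":0,"ay":0,"az":0,"x":7.5,"y":0,"z":-1,"fingers":1},{"ax":0,"ay":0,"az":0,"x":7.5,"y":0,"z":-1,"fingers":1},{"ax":0,"ay":0,"az":0,"x":7.5,"y":0,"z":-1,"fingers":0.25},{"ax":0,"ay":0,"az":0,"x":7.5,"y":0,"z":-1,"fingers":0.1},{"ax":0,"ay":0,"az":0,"x":7.5,"y":0,"z":-1,"fingers":0},{"ax":0,"ay":0,"az":0,"x":7.5,"y":0,"z":-1,"fingers":0},{"ax":0,"ay":0,"az":0,"x":7.5,"y":0,"z":-20,"fingers":0},{"ax":0,"ay":0,"az":0,"x":7.5,"y":0,"z":-50,"fingers":0},{"ax":0,"ay":0,"az":0,"x":7.5,"y":0,"z":-80,"fingers":0}]'
python3 -m jog '[{"ax":0,"ay":0,"az":0,"x":10,"y":0,"z":-30,"fingers":0},{"ax":0,"ay":0,"az":0,"x":30,"y":0,"z":-50,"fingers":0.3},{"ax":0,"ay":0,"az":0,"x":50,"y":0,"z":-60,"fingers":0.6},{"ax":0,"ay":0,"az":0,"x":75,"y":0,"z":-60,"fingers":1},{"ax":0,"ay":0,"az":0,"x":80,"y":0,"z":-60,"fingers":1},{"ax":0,"ay":0,"az":0,"x":80,"y":0,"z":-60,"fingers":1},{"ax":0,"ay":0,"az":0,"x":80,"y":0,"z":-60,"fingers":1},{"ax":0,"ay":0,"az":0,"x":80,"y":0,"z":-60,"fingers":1},{"ax":0,"ay":0,"az":0,"x":80,"y":0,"z":-60,"fingers":1},{"ax":0,"ay":0,"az":0,"x":80,"y":0,"z":-60,"fingers":1}]'
python3 -c "
from h import *
cam('wrist','wr9.png');go(.575,.14,.013,89.8)"
```

```text
time: 41.7
tcp_pos: [0.6549, 0.1399, 0.0975]
ee_rot: [[-1.0, 0.004, -0.001], [0.004, 1.0, -0.0], [0.001, -0.0, -1.0]]
ft_force: [-0.0, 0.3, -0.3]
width: 0.0851
time: 42.7
tcp_pos: [0.5755, 0.1402, 0.1569]
ee_rot: [[-1.0, 0.004, -0.0], [0.004, 1.0, -0.0], [0.0, -0.0, -1.0]]
ft_force: [-0.4, 0.0, -0.1]
width: -0.0003
shift mm [  0.4  -0.2 144. ] turn deg [-0. -0. -0.] | at [0.5754 0.1402 0.157 ] jaw yaw 89.8 q6 7.4 t 42.8
```

View pics/wr9.png

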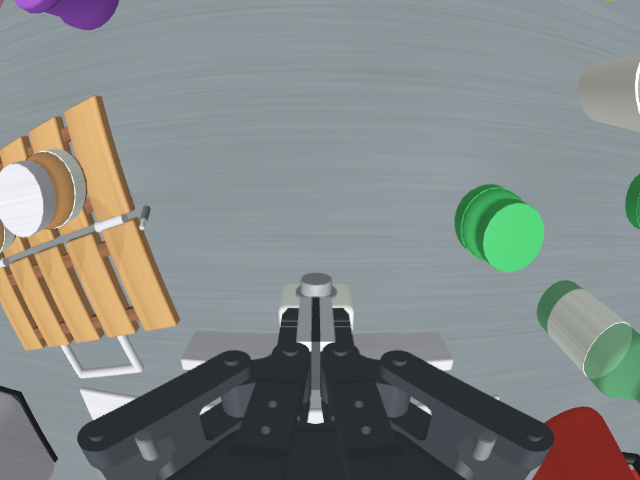

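The timer stands square at the guard, with its button (316,282) in line with the closed fingers.

```bash
python3 -c "
from h import *
d=ld('wrist');print(fray(d,316,276,.036),fray(d,316,292,.03))"
python3 -m jog '[{"ax":0,"ay":0,"az":0,"x":0,"y":0,"z":20,"fingers":1},{"ax":0,"ay":0,"az":0,"x":0,"y":0,"z":40,"fingers":1},{"ax":0,"ay":0,"az":0,"x":0,"y":0,"z":60,"fingers":1},{"ax":0,"ay":0,"az":0,"x":0,"y":0,"z":80,"fingers":1},{"ax":0,"ay":0,"az":0,"x":0,"y":0,"z":98,"fingers":1},{"ax":0,"ay":0,"az":0,"x":0,"y":0,"z":114,"fingers":1},{"ax":0,"ay":0,"az":0,"x":0,"y":0,"z":127,"fingers":1},{"ax":0,"ay":0,"az":0,"x":0,"y":0,"z":136,"fingers":1},{"ax":0,"ay":0,"az":0,"x":0,"y":0,"z":142,"fingers":1},{"ax":0,"ay":0,"az":0,"x":0,"y":0,"z":143,"fingers":1}]'
python3 -m jog '[{"ax":0,"ay":0,"az":0,"x":-4,"y":0,"z":0,"fingers":1},{"ax":0,"ay":0,"az":0,"x":-8,"y":0,"z":0,"fingers":1},{"ax":0,"ay":0,"az":0,"x":-12,"y":0,"z":0,"fingers":1},{"ax":0,"ay":0,"az":0,"x":-15,"y":0,"z":0,"fingers":1},{"ax":0,"ay":0,"az":0,"x":-18,"y":0,"z":0,"fingers":1},{"ax":0,"ay":0,"az":0,"x":-20,"y":0,"z":0,"fingers":1},{"ax":0,"ay":0,"az":0,"x":-22,"y":0,"z":0,"fingers":1},{"ax":0,"ay":0,"az":0,"x":-23,"y":0,"z":0,"fingers":1},{"ax":0,"ay":0,"az":0,"x":-24,"y":0,"z":0,"fingers":1},{"ax":0,"ay":0,"az":0,"x":-25,"y":0,"z":0,"fingers":1}]'
```

```text
[0.61198846 0.14115095 0.036     ] [0.62893385 0.14113997 0.03      ]
time: 43.75
tcp_pos: [0.5748, 0.1402, 0.0137]
ee_rot: [[-1.0, 0.004, -0.001], [0.004, 1.0, -0.0], [0.001, -0.0, -1.0]]
ft_force: [0.6, 0.4, -0.1]
width: -0.0002
time: 44.75
tcp_pos: [0.6, 0.1402, 0.0143]
ee_rot: [[-1.0, 0.004, -0.0], [0.004, 1.0, -0.0], [0.0, -0.0, -1.0]]
ft_force: [-0.8, 0.0, 0.0]
width: 0.0001
```

```bash
python3 -m jog '[{"ax":0,"ay":0,"az":0,"x":-1,"y":0,"z":0,"fingers":1},{"ax":0,"ay":0,"az":0,"x":-2,"y":0,"z":0,"fingers":1},{"ax":0,"ay":0,"az":0,"x":-3,"y":0,"z":0,"fingers":1},{"ax":0,"ay":0,"az":0,"x":-4,"y":0,"z":0,"fingers":1},{"ax":0,"ay":0,"az":0,"x":-5,"y":0,"z":0,"fingers":1},{"ax":0,"ay":0,"az":0,"x":-6,"y":0,"z":0,"fingers":1},{"ax":0,"ay":0,"az":0,"x":-7,"y":0,"z":0,"fingers":1},{"ax":0,"ay":0,"az":0,"x":-8,"y":0,"z":0,"fingers":1},{"ax":0,"ay":0,"az":0,"x":-8,"y":0,"z":0,"fingers":1},{"ax":0,"ay":0,"az":0,"x":-8,"y":0,"z":0,"fingers":1}]'
```

```text
time: 45.75
tcp_pos: [0.6077, 0.1401, 0.0142]
ee_rot: [[-1.0, 0.004, -0.001], [0.004, 1.0, -0.0], [0.001, -0.0, -1.0]]
ft_force: [-1.9, 0.8, 1.4]
width: 0.0001
```

```bash
python3 -m jog '[{"ax":0,"ay":0,"az":0,"x":-1,"y":0,"z":0,"fingers":1},{"ax":0,"ay":0,"az":0,"x":-2,"y":0,"z":0,"fingers":1},{"ax":0,"ay":0,"az":0,"x":-3,"y":0,"z":0,"fingers":1},{"ax":0,"ay":0,"az":0,"x":-3,"y":0,"z":0,"fingers":1},{"ax":0,"ay":0,"az":0,"x":-4,"y":0,"z":0,"fingers":1},{"ax":0,"ay":0,"az":0,"x":-4,"y":0,"z":0,"fingers":1},{"ax":0,"ay":0,"az":0,"x":-5,"y":0,"z":0,"fingers":1},{"ax":0,"ay":0,"az":0,"x":-5,"y":0,"z":0,"fingers":1},{"ax":0,"ay":0,"az":0,"x":-5,"y":0,"z":0,"fingers":1},{"ax":0,"ay":0,"az":0,"x":-5,"y":0,"z":0,"fingers":1}]'
python3 -m jog '[{"ax":0,"ay":0,"az":0,"x":-0.5,"y":0,"z":0,"fingers":1},{"ax":0,"ay":0,"az":0,"x":-1,"y":0,"z":0,"fingers":1},{"ax":0,"ay":0,"az":0,"x":-1.5,"y":0,"z":0,"fingers":1},{"ax":0,"ay":0,"az":0,"x":-2,"y":0,"z":0,"fingers":1},{"ax":0,"ay":0,"az":0,"x":-2.5,"y":0,"z":0,"fingers":1},{"ax":0,"ay":0,"az":0,"x":-3,"y":0,"z":0,"fingers":1},{"ax":0,"ay":0,"az":0,"x":-3,"y":0,"z":0,"fingers":1},{"ax":0,"ay":0,"az":0,"x":-3,"y":0,"z":0,"fingers":1},{"ax":0,"ay":0,"az":0,"x":-3,"y":0,"z":0,"fingers":1},{"ax":0,"ay":0,"az":0,"x":-3,"y":0,"z":0,"fingers":1}]'
```

```text
time: 46.75
tcp_pos: [0.6126, 0.1401, 0.0142]
ee_rot: [[-1.0, 0.004, -0.001], [0.004, 1.0, -0.0], [0.001, -0.0, -1.0]]
ft_force: [-5.5, 0.3, 3.4]
width: -0.0001
time: 47.75
tcp_pos: [0.6132, 0.1403, 0.0142]
ee_rot: [[-1.0, 0.003, -0.006], [0.003, 1.0, -0.0], [0.006, -0.0, -1.0]]
ft_force: [-10.9, -0.1, 7.6]
width: 0.0
```

Stiff stop at 10.9 N, well above 5.6 N, so the button is fully in against the guard. I'll back off and check.

```bash
python3 -m jog '[{"ax":0,"ay":0,"az":0,"x":1,"y":0,"z":0,"fingers":1},{"ax":0,"ay":0,"az":0,"x":3,"y":0,"z":0,"fingers":1},{"ax":0,"ay":0,"az":0,"x":5,"y":0,"z":0,"fingers":1},{"ax":0,"ay":0,"az":0,"x":8,"y":0,"z":0,"fingers":1},{"ax":0,"ay":0,"az":0,"x":12,"y":0,"z":0,"fingers":1},{"ax":0,"ay":0,"az":0,"x":20,"y":0,"z":0,"fingers":1},{"ax":0,"ay":0,"az":0,"x":35,"y":0,"z":-10,"fingers":1},{"ax":0,"ay":0,"az":0,"x":55,"y":0,"z":-40,"fingers":1},{"ax":0,"ay":0,"az":0,"x":75,"y":0,"z":-80,"fingers":1},{"ax":0,"ay":0,"az":0,"x":95,"y":0,"z":-120,"fingers":1}]'
python3 -m jog '[{"ax":0,"ay":0,"az":0,"x":20,"y":0,"z":-30,"fingers":1},{"ax":0,"ay":0,"az":0,"x":45,"y":0,"z":-50,"fingers":1},{"ax":0,"ay":0,"az":0,"x":70,"y":0,"z":-60,"fingers":1},{"ax":0,"ay":0,"az":0,"x":95,"y":0,"z":-60,"fingers":1},{"ax":0,"ay":0,"az":0,"x":120,"y":0,"z":-60,"fingers":1},{"ax":0,"ay":0,"az":0,"x":140,"y":0,"z":-60,"fingers":1},{"ax":0,"ay":0,"az":0,"x":150,"y":0,"z":-60,"fingers":1},{"ax":0,"ay":0,"az":0,"x":150,"y":0,"z":-60,"fingers":1},{"ax":0,"ay":0,"az":0,"x":150,"y":0,"z":-60,"fingers":1},{"ax":0,"ay":0,"az":0,"x":150,"y":0,"z":-60,"fingers":1}]'
python3 -c "
from h import *
d=cam('top');cv2.imwrite('pics/t5.png',cv2.resize(d['img'][130:310,150:520],None,fx=2.1,fy=2.1,interpolation=cv2.INTER_CUBIC))"
```

```text
time: 48.75
tcp_pos: [0.5202, 0.1402, 0.135]
ee_rot: [[-1.0, 0.004, 0.0], [0.004, 1.0, -0.0], [-0.0, -0.0, -1.0]]
ft_force: [0.6, -0.1, 0.2]
width: 0.0001
time: 49.75
tcp_pos: [0.372, 0.1409, 0.1943]
ee_rot: [[-1.0, 0.004, 0.001], [0.004, 1.0, -0.0], [-0.001, -0.0, -1.0]]
ft_force: [0.5, -0.5, -0.9]
width: -0.0001
```

View pics/t5.png

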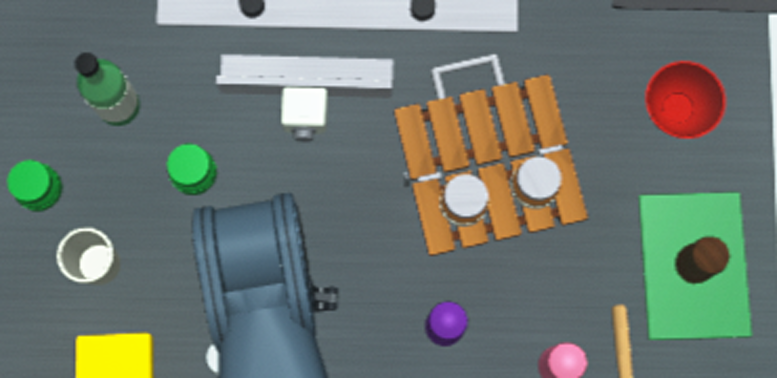

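The timer stands at the guard (304,107) with its button out. Both jars are on the flat trivet (466,196) and (540,180), the mill is on the board (705,258), and the bystanders I can see are in place. Handing in.

```bash
python3 -c "
from h import *
print(ctrl.close_job())"
```

```text
the job is handed in; nothing more can be done
None
```

I did all four steps in order and handed the job in at about 50 s of robot time. The hand-in reported no verdict.

**What I did**
- **Mill:** I lifted it off the trivet and stood it near the middle of the glass board.
- **Trivet:** I swung the leaf over centre by its bar. The top view shows it lying flat open.
- **Jars:** I found two jam jars. One had been knocked about 3 cm aside, so I located it again before gripping it.
- **Timer:** I set its back square against the guard and pressed the button until it hit a stiff stop at about 11 N (5.6 N is enough). Then I backed away.

**Last checks**
- **Jars:** in the trivet frame they sit at about (-0.046, 0.048) and (-0.044, -0.049) m, inside the limits. I measured this before moving the timer. The final top view shows them still there and upright.
- **Mill and timer:** the same view shows the mill upright on the board, and the timer upright at the guard with its button out.
- **Bystanders:** those in view had not visibly moved. In that picture the salt tub was mostly hidden by the arm and the spoon was partly out of the frame.

**What disagreed or was not measured**
- The jars gripped at 59.6 mm although they are listed as 64 mm. I take this to be the narrower lid, but did not confirm it.
- The guard stood a few millimetres nearer than I had measured. The held timer therefore pressed it with about 27 N before I eased off.
- I judged the leaf angle and the button travel from pictures and force only, as neither can be read directly.

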